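# Put the printing blocks back in their own slots

## Task

Someone left the printing blocks out in the art corner and put the round one in the square slot. Return the round, the square and the oblong block each to its own slot of the sloping plywood tidy (the slot whose cavity and label card match its base), handle up and base flat on the floor of the cavity, let go of them, and leave the other things on the table where they are.

Things in the scene. Friction and masses are not known exactly. Their poses are not given: they have to be found in the camera images.
- stamp_round: Printing block of pale wood with a round base, diameter 66 mm, 18 mm thick. On top, centred, is a plain wooden bar handle 56 mm long (along x), 18 mm thick (along y), 36 mm tall; whole block 54 mm tall, about 0.12 kg. Origin: centre of the underside; z points up out of the handle. At the start it sits with its base in the cavity of the square slot, tilted with it.
- stamp_square: Printing block of pale wood with a square base, 66 x 66 mm, 18 mm thick. On top, centred, is a plain wooden bar handle 56 mm long (along x), 18 mm thick (along y), 36 mm tall; whole block 54 mm tall, about 0.12 kg. Origin: centre of the underside; z points up out of the handle. Stands on the table at the start.
- stamp_long: Printing block of pale wood with an oblong base, 110 mm (x) x 50 mm (y), 18 mm thick. On top, centred, is a plain wooden bar handle 56 mm long (along x), 18 mm thick (along y), 36 mm tall; whole block 54 mm tall, about 0.12 kg. Origin: centre of the underside; z points up out of the handle. Stands on the table at the start.
- slot_round: Plywood slot board of the tidy with a round cavity, diameter 72 mm. Board slopes 30 degrees, rising away from the robot. Origin: cavity centre, on the underside of the 22 mm board; x up the slope, y across, z the slope normal (up, towards the robot). Cavity: rim at z = 22 mm, floor at z = 8 mm. A white card with the dark shape is stuck on the lower edge, x = -87 mm.
- slot_square: Plywood slot board of the tidy with a square cavity, 72 x 72 mm, sides along x and y. Board slopes 30 degrees, rising away from the robot. Origin: cavity centre, on the underside of the 22 mm board; x up the slope, y across, z the slope normal (up, towards the robot). Cavity: rim at z = 22 mm, floor at z = 8 mm. A white card with the dark shape is stuck on the lower edge, x = -87 mm.
- slot_long: Plywood slot board of the tidy with an oblong cavity, 116 mm (x, up the slope) x 56 mm (y). Board slopes 30 degrees, rising away from the robot. Origin: cavity centre, on the underside of the 22 mm board; x up the slope, y across, z the slope normal (up, towards the robot). Cavity: rim at z = 22 mm, floor at z = 8 mm. A white card with the dark shape is stuck on the lower edge, x = -87 mm.
- tidy: Fixed plywood tidy facing the robot, 374 mm wide (y), 180 mm deep; carries the three slot boards (174 x 110 mm) side by side, 115 mm apart, in any order. Origin: centre of its base on the table; x away from the robot. Plywood cheeks at y = +-181 mm stand 11 mm above the boards.
- rail (a point): Middle of a wooden dowel rail, 16 mm thick, across the whole width of the tidy (along its y), 240 mm above the table, carried at both ends by posts 250 mm tall. It hangs over the slots: the tool must come in under it, tilted along the slope normal.
- cup: Bystander, to be left alone: white ceramic cup, 68 mm across the rim, 85 mm tall, open, no handle. Origin: centre of its underside.
- jar: Bystander, to be left alone: jar with white cap, 66 mm across, 75 mm tall. Origin: centre of its underside.
- tube: Bystander, to be left alone: upright cardboard tube, 52 mm across, 100 mm tall. Origin: centre of its underside.
- spool: Bystander, to be left alone: wooden spool, 64 mm across, 70 mm tall. Origin: centre of its underside.
- tape: Bystander, to be left alone: roll of clear tape lying flat, 90 mm across, 22 mm tall. Origin: centre of its underside.
- glue: Bystander, to be left alone: white glue bottle, 54 mm across, 130 mm tall. Origin: centre of its underside.
- brush: Bystander, to be left alone: paint brush lying flat, 180 mm long along its x axis. Origin: middle of its length, near the table.
Not all that is in view belongs to the job. What is shaped like the stamp_long but orange is not meant. What is shaped like the stamp_round but pink is not meant.

How it is judged:
By the outcome, as a careful person would: the job done as asked, in the order asked, and still so for the second after the job is handed in, with the robot touching nothing.
It also fails if it takes over 72 s, if anything falls off the work surface, if the arm or the gripper's body presses on something with over 40 N, if the wrist force passes 120 N, or if a joint passes its speed limit or range.

## Robot

A 6-joint arm with a two-finger parallel gripper is mounted at the origin on the work surface. World frame = base frame: x ahead of the robot, y to its left, z up, the work surface at z = 0. Lengths are in mm, angles in degrees, forces in N, time in s.
With the tool pointing down it reaches from about 350 to 850 mm from the base axis. Payload 8.1 kg.
Tool frame: the origin (TCP) lies midway between the tips of the shut fingers; the grasp point (between the pads) lies 19 mm behind it; z points along the fingers, y is the line along which they close (so a half turn about z gives the same grasp; the last joint's range is limited). The gripper opens to 85 mm and grips with 20 to 120 N. Pads are 22 mm wide; open, the fingers measure 114 mm over their backs; the gripper's body (76 mm by 85 mm) begins 54 mm behind the grasp point. The pads swing forward as they close: fully open they stand 13 mm farther back than shut.
Start: joints at [-70.898, 7.471, 85.268, -0, 87.261, -4.893], TCP at [244.018, -548.142, 192.192] pointing down, gripper open.
Joint ranges: [-169.43, 169.43], [-51.17, 129.36], [1.28, 143.12], [-76.62, 256.62], [0, 156.53], [-152.29, 152.29]. Speed limits (degrees/s): [136.94, 136.94, 159.86, 180, 180, 180].

## Interface

Orientations are given as [roll, pitch, yaw] about the fixed x, y, z axes, in that order (R = Rz(yaw) Ry(pitch) Rx(roll)).
In Python, from bench import sensors, optics, r gives the robot as it stands.
- The arm moves only by the tool apply_moves, never from a script. Its argument "targets" is a list of rows, each a list of 7 numbers: the shift along the tool's x, y, z in mm, then the turn, a rotation vector about the tool's x, y, z in rad, then the closure, from 0 (fully open) to 1 (shut). In form: [[x, y, z, wx, wy, wz, claw], ...]. A call has 1 to 20 rows; each row shifts and turns the commanded pose from where the row before left it, along the tool's axes as they then stand; what a row does not reach is not made up. A row lasts 1/8 s, in which the tool goes at most 62.5 mm and 10.7 degrees, less where a joint would pass 70% of its speed; a pose out of reach is approached as far as the arm can. A call is refused whole if a number of a shift passes 62.5 or a number of a turn 0.188, either way. A call with a gripper value outside its range is refused whole. The fingers move at their own pace and stop on an object; "force" is the grip in N (left out, the last holds). Time passes only in rows, so rows that do not move let the fingers close. It gives the time, the measured TCP pose, the force, the opening and the grip force at its end, in the units of the state.
- sensors.sense(): the state, without advancing time (a new reading comes with each control period).
- optics.snapshot(name): name is "scene" or "top" or "wrist"; returns the picture (400x640x3 uint8, red, green, blue); there is no depth.
- optics.get_calibration(name): a dict with "camera_matrix" (3x3 intrinsics, pixels), "pose" (4x4, takes a point from camera to world coordinates). Camera axes: x right, y down, z forward; pixel columns grow to the right and rows downward; lengths in mm; the calibration is good to about 2 mm. A picture is of the moment at which its call begins: read the wrist's pose just before it. get_calibration takes no time and is no camera call; for the wrist camera it gives the pose at the moment of the call.
- r.hand_in(): hands the job in; it is judged then, once.
The state is a dict: "time": time; "joint_pos": joint angles; "qd": joint speeds; "joint_efforts": joint torques, N m; "tool_pos": TCP position; "tcp_rot": TCP orientation; "ft_force": force on the tool from outside, world axes, zero at the start; "wrist_torque": the same for the moment, N m; "finger_gap": finger opening in mm; "grip_force": force on a finger pad.
Only numpy, scipy, OpenCV 4.12 (cv2) and the standard library are available. Lean on these libraries where they do the work, as an engineer would, in place of code of your own. Each camera call takes 0.05 s, during which the arm holds its last target. There are 200 camera calls.

## Working session

There is one attempt and no reset: what is moved stays moved. The work goes in short steps, Python scripts to look and compute and a tool call to move; the robot and the scene stay as the last step left them, time stands still between calls to the robot, and variables do not carry over. Pictures are saved under pics/ and viewed, at most 10 in all, crops included, and the job is handed in when it is done.

Besides the shell and the picture viewer there is one more tool, called after "Emit:" by a JSON object that holds its "name" and its "arguments", one argument or row to a line. apply_moves: Moves the arm, as the interface text tells. Its arguments: {"type":"object","properties":{"targets":{"type":"array"},"force":{"type":"number"}},"required":["targets"]}

```bash
mkdir -p pics; ls; python3 - <<'E'
from bench import sensors, optics, r
import cv2, numpy as np
np.set_printoptions(precision=2,suppress=True)
a=optics.snapshot("scene"); b=optics.snapshot("top")
for n,i in(("scene",a),("top",b)):
    cv2.imwrite(f"pics/{n}0.png",i[:,:,::-1]); c=optics.get_calibration(n); print(n,c["camera_matrix"],c["pose"])
print(sensors.sense())
E
```

```text
pics
scene [[373.11   0.   315.76]
 [  0.   373.11 203.17]
 [  0.     0.     1.  ]] [[ -0.75   0.48  -0.46 941.52]
 [  0.66   0.53  -0.53 509.  ]
 [ -0.01  -0.7   -0.71 838.34]
 [  0.     0.     0.     1.  ]]
top [[369.8    0.   319.46]
 [  0.   369.8  205.53]
 [  0.     0.     1.  ]] [[  -0.01   -1.      0.08  400.92]
 [  -1.      0.01   -0.02   25.05]
 [   0.02   -0.08   -1.   1138.67]
 [   0.      0.      0.      1.  ]]
{'time': 0.1, 'joint_pos': array([-70.9 ,   7.51,  85.32,   0.  ,  87.26,  -4.89]), 'qd': array([ 0.02, -0.12, -0.09,  0.07,  0.05,  0.04]), 'joint_efforts': array([  0.  , -57.09, -50.19,  -0.  ,   0.01,  -0.  ]), 'tool_pos': array([ 243.83, -547.6 ,  191.23]), 'tcp_rot': array([-179.9 ,   -0.01,   24.  ]), 'ft_force': array([ 0.01, -0.51,  0.57]), 'wrist_torque': array([-0.02, -0.05, -0.01]), 'grip_force': 0.0, 'finger_gap': 85.24788082202097}
```

View pics/scene0.png

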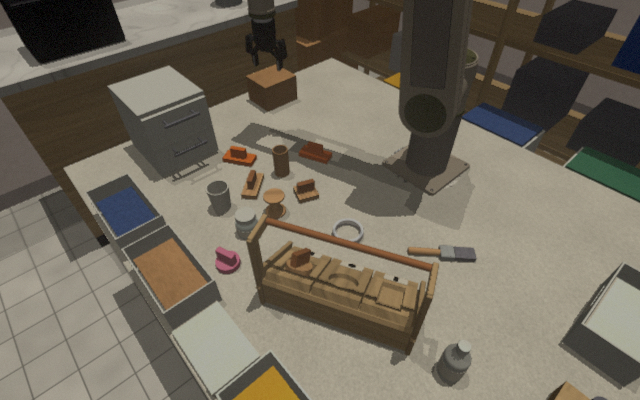

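View pics/top0.png

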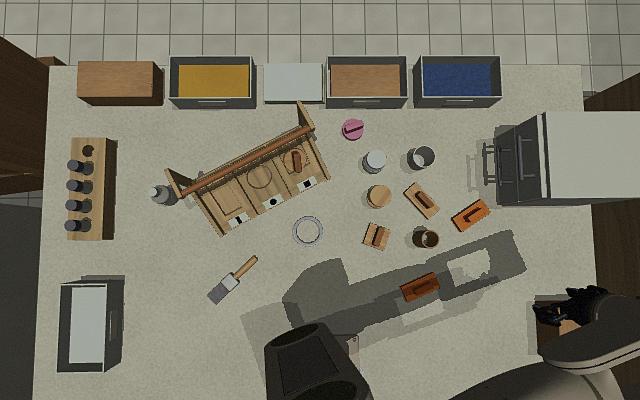

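The scene view shows the tidy with a round stamp in its slot near (300,258), with the stamps on the table at (253,185) and (305,190). The top view shows the tidy slots at about (228,205), (260,178) and (296,160).

Candidates in the top view:
- (421,201) is pale and oblong, so it is stamp_long. The oblongs at (471,215) and (420,287) are orange and not meant.
- (376,236) is pale and square, so it is stamp_square.
- (296,160) is in the right-hand slot, so it is stamp_round. The one at (353,129) is pink and not meant.

I'll confirm this in one enlarged crop.

```bash
cat > h.py <<'E'
import numpy as np, cv2
from scipy.spatial.transform import Rotation as R
from bench import sensors, optics, r
np.set_printoptions(precision=1,suppress=True)
def ray(cal,uv):
    K=cal["camera_matrix"];T=cal["pose"]
    d=T[:3,:3]@np.linalg.solve(K,[uv[0],uv[1],1.]); return T[:3,3],d/np.linalg.norm(d)
def onz(cal,uv,z):
    o,d=ray(cal,uv); return o+d*(z-o[2])/d[2]
def tri(c1,u1,c2,u2):
    o1,d1=ray(c1,u1);o2,d2=ray(c2,u2)
    s=np.linalg.lstsq(np.c_[d1,-d2],o2-o1,rcond=None)[0]
    p,q=o1+d1*s[0],o2+d2*s[1]; return (p+q)/2,np.linalg.norm(p-q)
def proj(cal,p):
    T=np.linalg.inv(cal["pose"]);q=T[:3,:3]@np.asarray(p,float)+T[:3,3];q=cal["camera_matrix"]@q;return q[:2]/q[2]
E
python3 - <<'E'
from h import *
b=cv2.imread("pics/top0.png");a=cv2.imread("pics/scene0.png")
x=cv2.resize(b[100:310,160:500],(800,494),interpolation=cv2.INTER_CUBIC)
cv2.imwrite("pics/topc.png",x)
c=optics.get_calibration("top")
for n,uv,z in(("sq",(376,236),18),("long",(421,201),18),("round",(296,160),110),("postL",(173,176),250),("postR",(300,110),250)): print(n,onz(c,uv,z))
print(optics.get_calibration("wrist"))
E
```

```text
sq [ 400.8 -168.    18. ]
long [ 506.1 -308.7   18. ]
round [616.6  69.  110. ]
postL [550.2 359.3 250. ]
postR [712.1  52.5 250. ]
{'camera_matrix': array([[321.9,   0. , 317.7],
       [  0. , 321.9, 198.4],
       [  0. ,   0. ,   1. ]]), 'pose': array([[   0.4,   -0.9,   -0.3,  321.8],
       [  -0.9,   -0.4,   -0.1, -512.7],
       [  -0. ,    0.3,   -0.9,  372.7],
       [   0. ,    0. ,    0. ,    1. ]])}
```

View pics/topc.png

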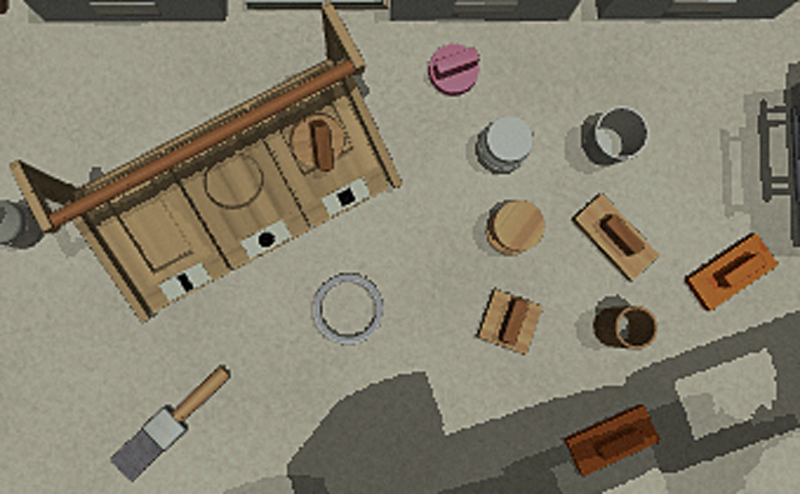

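The crop confirms the choice: the pale square is at (510,322) and the pale oblong at (615,237), both in crop pixels. The pale round one is in the slot with the square card at (320,142). The cards from left to right are oblong (184,282), round (266,240) and square (347,197). Next I'll get a rough tidy frame and plan a wrist view of it.

```bash
cat >> h.py <<'E'
def rot(yaw,tilt,flip=0):
    """tool z = down tilted by 'tilt' deg towards heading yaw; tool x = heading (flip: opposite)"""
    Rm=R.from_euler('z',yaw,degrees=True).as_matrix()
    t=np.radians(tilt); z=np.array([np.sin(t),0,-np.cos(t)]); x=np.array([np.cos(t),0,np.sin(t)])
    if flip:x=-x
    return Rm@np.c_[x,np.cross(z,x),z]
def cur():
    s=sensors.sense(); e=s["tcp_rot"]; return np.array(s["tool_pos"]),R.from_euler('xyz',e,degrees=True).as_matrix()
def plan(p,Rm,N,start=None):
    """N equal rows from start (default: measured) to p,Rm"""
    p0,R0=cur() if start is None else start
    w=R.from_matrix(R0.T@Rm).as_rotvec()/N; S=sum(R.from_rotvec(w*k).as_matrix() for k in range(N))
    s=np.linalg.solve(S,R0.T@(np.asarray(p,float)-p0))
    print("N",N,"row",np.round(s,1).tolist(),np.round(w,4).tolist()); return np.asarray(p,float),Rm
E
python3 - <<'E'
from h import *
ct=optics.get_calibration("top");cs=optics.get_calibration("scene")
f=lambda u,v:(160+u*.425,100+v*.425)
L,e1=tri(ct,f(55,222),cs,(262,226));Rr,e2=tri(ct,f(352,68),cs,(434,268))
print("rail",L,e1,Rr,e2)
L,e1=tri(ct,f(55,222),cs,(434,268));Rr,e2=tri(ct,f(352,68),cs,(262,226))
print("rail",L,e1,Rr,e2)
C=[onz(ct,f(*u),38) for u in((184,282),(266,240),(347,197))];print("cards",*C)
d=C[0]-C[2];yaw=np.degrees(np.arctan2(-d[0],d[1]));print("yaw",yaw,np.linalg.norm(d)/2)
y=np.radians(yaw);X=np.array([np.cos(y),np.sin(y),0]);
m=C[1]+X*87*np.cos(np.pi/6);m[2]=38+43;n=np.array([-.5*X[0],-.5*X[1],.866]);print("mid slot",m,n)
print("rail ahead of mid slot",((L+Rr)/2-m)@X)
p=m+n*130-X*60
s=plan(np.array([420,-250,260]),rot(-60,10),12)
Rt=rot(yaw,30,1)
plan(p,Rt,20,s);plan(p,rot(yaw,30,0),20,s);print(p)
E
```

```text
rail [619.  217.8 396. ] 291.7857375880072 [595.7 195.4 316.2] 346.1825840347161
rail [504.8 341.1 237.6] 7.49726958175757 [676.3  26.4 222.1] 9.104725666362219
cards [452.9 244.2  38. ] [505.1 141.1  38. ] [559.3  38.   38. ]
yaw 27.290856542205027 116.00617348494607
mid slot [572.1 175.6  81. ] [-0.4 -0.2  0.9]
rail ahead of mid slot 20.103072330306233
N 12 row [9.2, -30.0, -5.7] [-0.0108, 0.0119, 0.1218]
N 20 row [-20.1, 3.4, 6.3] [0.0143, -0.0268, 0.081]
N 20 row [-5.5, -19.6, 2.6] [0.0262, 0.0139, -0.0719]
[461.  118.3 193.6]
```

```bash
python3 - <<'E'
from h import *
s=plan([455,-210,300],rot(115,0),16)
plan([461,118,194],rot(27.3,30,1),17,s)
E
```

```text
N 16 row [27.4, 4.2, -6.8] [-0.0001, -0.0001, -0.0993]
N 17 row [9.3, 19.1, 5.7] [-0.0248, -0.0238, -0.0924]
```

Emit:
{"name": "apply_moves", "arguments": {
  "targets": [
    [27.4,4.2,-6.8,0,0,-0.0993,0],
    [27.4,4.2,-6.8,0,0,-0.0993,0],
    [27.4,4.2,-6.8,0,0,-0.0993,0],
    [27.4,4.2,-6.8,0,0,-0.0993,0],
    [27.4,4.2,-6.8,0,0,-0.0993,0],
    [27.4,4.2,-6.8,0,0,-0.0993,0],
    [27.4,4.2,-6.8,0,0,-0.0993,0],
    [27.4,4.2,-6.8,0,0,-0.0993,0],
    [27.4,4.2,-6.8,0,0,-0.0993,0],
    [27.4,4.2,-6.8,0,0,-0.0993,0],
    [27.4,4.2,-6.8,0,0,-0.0993,0],
    [27.4,4.2,-6.8,0,0,-0.0993,0],
    [27.4,4.2,-6.8,0,0,-0.0993,0],
    [27.4,4.2,-6.8,0,0,-0.0993,0],
    [27.4,4.2,-6.8,0,0,-0.0993,0],
    [27.4,4.2,-6.8,0,0,-0.0993,0]
  ]
}}

```text
time: 2.1
tool_pos: [455.2, -209.3, 300.6]
tcp_rot: [-180.0, -0.0, 115.2]
ft_force: [-0.2, -0.0, 0.0]
finger_gap: 85.5
grip_force: 0.0
```

Emit:
{"name": "apply_moves", "arguments": {
  "targets": [
    [9.3,19.1,5.7,-0.0248,-0.0238,-0.0924,0],
    [9.3,19.1,5.7,-0.0248,-0.0238,-0.0924,0],
    [9.3,19.1,5.7,-0.0248,-0.0238,-0.0924,0],
    [9.3,19.1,5.7,-0.0248,-0.0238,-0.0924,0],
    [9.3,19.1,5.7,-0.0248,-0.0238,-0.0924,0],
    [9.3,19.1,5.7,-0.0248,-0.0238,-0.0924,0],
    [9.3,19.1,5.7,-0.0248,-0.0238,-0.0924,0],
    [9.3,19.1,5.7,-0.0248,-0.0238,-0.0924,0],
    [9.3,19.1,5.7,-0.0248,-0.0238,-0.0924,0],
    [9.3,19.1,5.7,-0.0248,-0.0238,-0.0924,0],
    [9.3,19.1,5.7,-0.0248,-0.0238,-0.0924,0],
    [9.3,19.1,5.7,-0.0248,-0.0238,-0.0924,0],
    [9.3,19.1,5.7,-0.0248,-0.0238,-0.0924,0],
    [9.3,19.1,5.7,-0.0248,-0.0238,-0.0924,0],
    [9.3,19.1,5.7,-0.0248,-0.0238,-0.0924,0],
    [9.3,19.1,5.7,-0.0248,-0.0238,-0.0924,0],
    [9.3,19.1,5.7,-0.0248,-0.0238,-0.0924,0],
    [0,0,0,0,0,0,0]
  ]
}}

```text
time: 4.35
tool_pos: [459.9, 118.5, 193.0]
tcp_rot: [179.9, 30.0, -152.7]
ft_force: [-0.5, -0.4, 0.8]
finger_gap: 85.4
grip_force: 0.0
```

```bash
python3 - <<'E'
from h import *
import pickle
s=sensors.sense();print(s["time"],s["tool_pos"],s["tcp_rot"],s["joint_pos"],s["ft_force"])
c=optics.get_calibration("wrist");i=optics.snapshot("wrist");cv2.imwrite("pics/w1.png",i[:,:,::-1]);pickle.dump(c,open("w1.pkl","wb"))
E
```

```text
4.35 [459.9 118.5 193. ] [ 179.9   30.  -152.7] [  -5.3  -49.1  134.5   16.8   69.6 -125. ] [-0.5 -0.4  0.8]
```

View pics/w1.png

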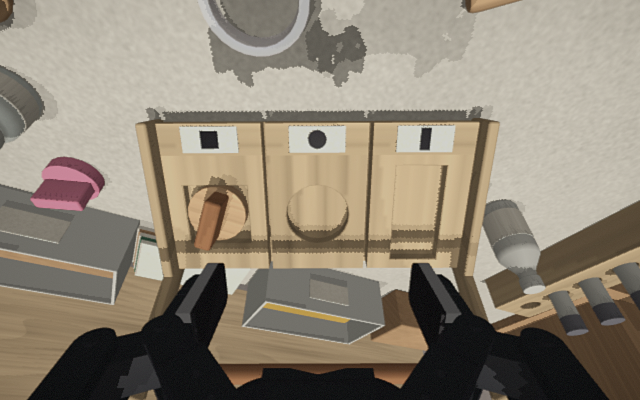

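w1 shows the round stamp at (218,213) in the square cavity, the round cavity at (318,211) and the oblong cavity at (419,211). The cards are at (208,139), (317,139) and (426,138). I'll take a second wrist view from nearer the square slot.

Emit:
{"name": "apply_moves", "arguments": {
  "targets": [
    [-6,-20,4,0,0,0,0],
    [-6,-20,4,0,0,0,0],
    [-6,-20,4,0,0,0,0],
    [-6,-20,4,0,0,0,0],
    [-6,-20,4,0,0,0,0],
    [0,0,0,0,0,0,0]
  ]
}}

```text
time: 5.15
tool_pos: [539.9, 44.5, 192.3]
tcp_rot: [179.9, 30.0, -152.9]
ft_force: [-0.9, -0.2, -0.9]
finger_gap: 85.6
grip_force: 0.0
```

```bash
python3 - <<'E'
from h import *
import pickle
s=sensors.sense();print(s["time"],s["tool_pos"],s["tcp_rot"],s["joint_pos"])
c=optics.get_calibration("wrist");i=optics.snapshot("wrist");cv2.imwrite("pics/w2.png",i[:,:,::-1]);pickle.dump(c,open("w2.pkl","wb"))
a=cv2.imread("pics/w1.png");b=i[:,:,::-1]
P={}
for n,im in(("w1",a),("w2",b)):
    g=cv2.cvtColor(im,cv2.COLOR_BGR2GRAY);hsv=cv2.cvtColor(im,cv2.COLOR_BGR2HSV)
    m=((hsv[...,1]<30)&(g>190)).astype(np.uint8)
    cs,_=cv2.findContours(m,cv2.RETR_EXTERNAL,cv2.CHAIN_APPROX_SIMPLE)
    L=[]
    for q in cs:
        rc=cv2.minAreaRect(q)
        if 700<rc[1][0]*rc[1][1]<6000 and cv2.contourArea(q)>0.8*rc[1][0]*rc[1][1]: L.append((np.round(rc[0],1),np.round(rc[1],1)))
    print(n,sorted(L,key=lambda t:t[0][0]))
x=np.vstack([cv2.resize(a[118:275,135:505],(800,340),interpolation=cv2.INTER_CUBIC)])
cv2.imwrite("pics/c1.png",x)
cv2.imwrite("pics/c2.png",i[:,:,::-1])
E
```

```text
5.15 [539.9  44.5 192.3] [ 179.9   30.  -152.9] [ -15.7  -30.8  124.1   22.    65.5 -138.2]
w1 [(array([208. , 139.5]), array([25., 58.])), (array([317., 139.]), array([26., 56.]))]
w2 [(array([303.5, 109.5]), array([29., 61.])), (array([422.5, 108.5]), array([29., 63.]))]
```

View pics/w2.png

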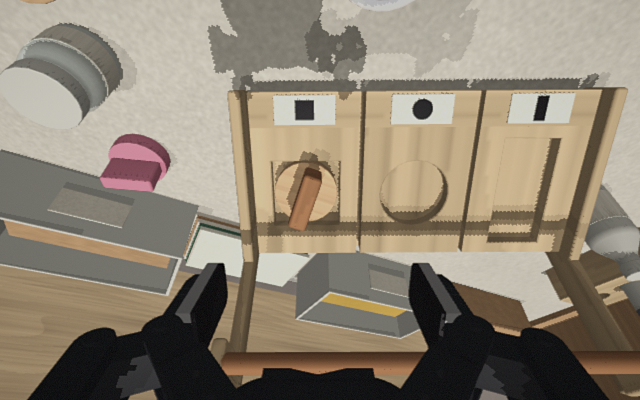

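View pics/c1.png

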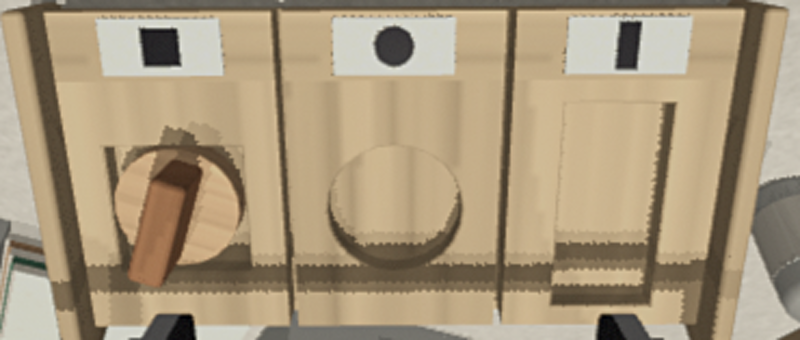

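w2 shows the round stamp's handle top at about (306,198), the round cavity at (413,192), the oblong cavity at (527,190) and the rail at v≈362. The crop gives clear rim corners. Now I'll triangulate.

```bash
python3 - <<'E'
from h import *
import pickle
c1,c2=[pickle.load(open(f"w{k}.pkl","rb")) for k in(1,2)]
g=lambda u,v:(135+u/2.162,118+v/2.166)
pts={"cardS":((208,139.5),(303.9,109.5)),"cardR":((317,139),(422.7,109)),"circ":(g(395,206),(413.5,191.5)),
"lTL":(g(565,102),(505,137)),"lTR":(g(677,102),(566,138)),"lBR":(g(650,304),(543,243)),"lBL":(g(552,305),(489,242))}
Q={}
for k,(u,v) in pts.items():
    p,e=tri(c1,u,c2,v);Q[k]=p;print(k,p,round(e,1))
d=Q["cardR"]-Q["cardS"];print("card d",np.linalg.norm(d),np.degrees(np.arctan2(-d[0],d[1])))
lc=sum(Q[k] for k in Q if k[0]=="l")/4;print("long centre",lc,np.linalg.norm(Q["lTL"]-Q["lBL"]),np.linalg.norm(Q["lTL"]-Q["lTR"]))
d=lc-Q["circ"];print("lc-circ",np.linalg.norm(d),np.degrees(np.arctan2(-d[0],d[1])))
u=Q["lBL"]+Q["lBR"]-Q["lTL"]-Q["lTR"];print("slope",np.degrees(np.arcsin(u[2]/np.linalg.norm(u))),np.degrees(np.arctan2(u[1],u[0])))
hs=[]
for n,roi in(("w1",(170,180,260,255)),("w2",(260,145,345,235))):
    im=cv2.imread(f"pics/{n}.png");h=cv2.cvtColor(im,cv2.COLOR_BGR2HSV);m=np.zeros(im.shape[:2],np.uint8)
    x0,y0,x1,y1=roi;m[y0:y1,x0:x1]=((h[...,1]>115)&(h[...,2]>120))[y0:y1,x0:x1]
    q=max(cv2.findContours(m,cv2.RETR_EXTERNAL,cv2.CHAIN_APPROX_NONE)[0],key=cv2.contourArea)
    rc=cv2.minAreaRect(q);b=cv2.boxPoints(rc);o=b[np.argsort(b[:,1])];print(n,cv2.contourArea(q),rc)
    hs.append((rc[0],o[:2].mean(0),o[2:].mean(0)))
H=[tri(c1,a,c2,b) for a,b in zip(*hs)];print("handle top",*H);d=H[2][0]-H[1][0];print(np.linalg.norm(d),np.degrees(np.arctan2(d[1],d[0])))
E
```

```text
cardS [559.8  40.5  37.6] 0.0
cardR [507.1 143.   36.9] 0.3
circ [575.3 178.9  75.7] 0.3
lTL [490.4 232.1  48.6] 1.0
lTR [460.  275.6  57.6] 1.1
lBR [542.3 315.4 118. ] 2.7
lBL [575.9 277.3 109.9] 0.3
card d 115.28174031323101 27.208884142126163
long centre [517.1 275.1  83.5] 114.542055877729 53.801981409539415
lc-circ 112.68988677551285 31.142767869760714
slope 32.9037975182073 26.867011633051085
w1 704.5 ((206.55886840820312, 225.7647247314453), (16.492422103881836, 46.80937194824219), 14.03624439239502)
w2 871.5 ((304.64996337890625, 203.5500030517578), (18.024980545043945, 53.75872039794922), 18.43494987487793)
handle top (array([608. ,  66.1, 110.6]), np.float64(0.44738640306467314)) (array([585.6,  63.8,  97.4]), np.float64(0.3649278326585323)) (array([631.6,  68.5, 124.3]), np.float64(0.6287930063441256))
53.49820855389406 5.823214832971356
```

```bash
cat >> h.py <<'E'
YAW=27.2
_y=np.radians(YAW);X=np.array([np.cos(_y),np.sin(_y),0]);Y=np.array([-np.sin(_y),np.cos(_y),0]);U=X*np.cos(np.pi/6)+np.array([0,0,.5]);NN=np.cross(U,Y)
def onplane(cal,uv,p0,n):
    o,d=ray(cal,uv);return o+d*((p0-o)@n)/(d@n)
E
python3 - <<'E'
from h import *
import pickle
c1,c2=[pickle.load(open(f"w{k}.pkl","rb")) for k in(1,2)]
g=lambda u,v:(135+u/2.162,118+v/2.166)
p0=np.array([533.4,91.7,37.3])   # mid of cards S,R
for dz in(0,-3,3):
  q=p0+NN*dz; print("plane off",dz)
  f=lambda cal,uv:np.array([(onplane(cal,uv,q,NN)-p0)@a for a in(U,Y)])
  print(" circ l/r/t",f(c1,g(329,200)),f(c1,g(461,200)),f(c1,g(395,144)),f(c2,(380,190)),f(c2,(447,190)),f(c2,(414,160)))
  L1=[f(c1,g(*u)) for u in((565,102),(677,102),(650,304),(552,305))];L2=[f(c2,u) for u in((505,137),(566,138),(543,243),(489,242))]
  print(" long",*L1,"c",np.mean(L1,0));print(" long2",*L2,"c",np.mean(L2,0))
E
```

```text
plane off 0
 circ l/r/t [80.6 23.6] [80.6 93.2] [49.9 58.4] [82.3 21.2] [82.5 91.8] [50.3 54. ]
 long [ 27.8 143.9] [ 27.8 200.3] [142.6 200.6] [143.2 146. ] c [ 85.4 172.7]
 long2 [ 27.1 142.5] [ 28.2 203.7] [144.8 207.2] [143.5 146.6] c [ 85.9 175. ]
plane off -3
 circ l/r/t [81.8 23.3] [81.8 93.6] [50.8 58.4] [83.3 21.8] [83.4 93.1] [50.9 54.9]
 long [ 28.5 144.7] [ 28.5 201.6] [144.3 201.9] [144.9 146.8] c [ 86.6 173.7]
 long2 [ 27.6 144.2] [ 28.7 206. ] [146.4 209.6] [145.  148.4] c [ 86.9 177. ]
plane off 3
 circ l/r/t [79.4 23.9] [79.4 92.9] [49.  58.4] [81.4 20.6] [81.5 90.6] [49.6 53. ]
 long [ 27.1 143.1] [ 27.1 199.1] [140.9 199.4] [141.5 145.2] c [ 84.2 171.7]
 long2 [ 26.7 140.8] [ 27.8 201.3] [143.3 204.9] [141.9 144.9] c [ 84.9 173. ]
```

```bash
cat >> h.py <<'E'
P0=np.array([533.4,91.7,37.3])-NN
SL={k:P0+86.5*U+y*Y for k,y in(("S",-57.5),("R",57.5),("L",172.5))}   # rim-plane centres
RT=np.c_[-U,Y,-NN]
def twist(a): return R.from_rotvec(NN*np.radians(a)).as_matrix()@RT
def slot(k,h,a=0,x=0,y=0): return SL[k]+NN*h+U*x+Y*y,twist(a)
E
python3 - <<'E'
from h import *
print(SL)
H=np.array([608,66.1,110.6]);d=H-SL["S"];print("handle in slot",d@U,d@Y,d@NN)
p,Rm=slot("S",81,-18);s=plan(p,Rm,6);plan(*slot("S",11,-18),6,s)
E
```

```text
{'S': array([626.8,  75. ,  79.7]), 'R': array([574.2, 177.3,  79.7]), 'L': array([521.6, 279.6,  79.7])}
handle in slot -2.5227903049791927 0.6314354851641681 37.155284839985214
N 6 row [-4.1, -1.7, 10.3] [0.0002, -0.0001, 0.0523]
N 6 row [-0.0, -0.0, 11.7] [0.0, 0.0, 0.0]
```

Emit:
{"name": "apply_moves", "arguments": {
  "targets": [
    [-3.6,-1.6,10.3,0,0,0.0523,0],
    [-3.6,-1.6,10.3,0,0,0.0523,0],
    [-3.6,-1.6,10.3,0,0,0.0523,0],
    [-3.6,-1.6,10.3,0,0,0.0523,0],
    [-3.6,-1.6,10.3,0,0,0.0523,0],
    [-3.6,-1.6,10.3,0,0,0.0523,0],
    [0,0,0,0,0,0,0]
  ]
}}

```text
time: 6.08
tool_pos: [586.9, 57.9, 148.1]
tcp_rot: [169.8, 28.3, -173.2]
ft_force: [0.0, 0.7, -0.7]
finger_gap: 85.3
grip_force: 0.0
```

```bash
python3 - <<'E'
from h import *
print(sensors.sense()["joint_pos"])
plan(*slot("S",11,-18,-3),6)
i=optics.snapshot("wrist");cv2.imwrite("pics/w3.png",i[:,:,::-1])
E
```

```text
[ -12.1  -19.8  120.9   22.3   57.  -120.2]
N 6 row [-0.2, -0.5, 11.6] [0.0004, -0.0002, 0.0004]
```

View pics/w3.png

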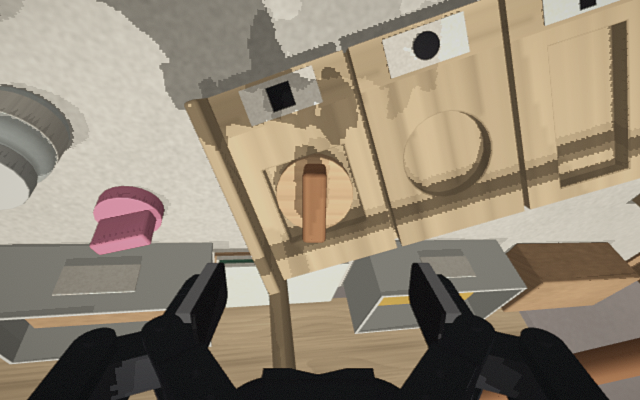

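The handle is upright in the image at u≈314, centred between the fingers, which are at 222 and 415. I'll descend and grip.

Emit:
{"name": "apply_moves", "arguments": {
  "targets": [
    [0,-0.5,12,0,0,0,0],
    [0,-0.5,12,0,0,0,0],
    [0,-0.5,12,0,0,0,0],
    [0,-0.5,12,0,0,0,0],
    [0,-0.5,11,0,0,0,0],
    [0,-0.5,11,0,0,0,0],
    [0,0,0,0,0,0,1],
    [0,0,0,0,0,0,1],
    [0,0,0,0,0,0,1],
    [0,0,0,0,0,0,1],
    [0,0,0,0,0,0,1],
    [0,0,0,0,0,0,1]
  ],
  "force": 50
}}

```text
time: 7.62
tool_pos: [619.2, 70.4, 87.7]
tcp_rot: [169.9, 28.4, -173.2]
ft_force: [-0.5, 1.1, -0.6]
finger_gap: -0.1
grip_force: 0.0
```

The gap is zero, so the grip missed. I'll look.

```bash
python3 - <<'E'
from h import *
p,_=cur();d=p-SL["S"];print(d@U,d@Y,d@NN)
i=optics.snapshot("wrist");cv2.imwrite("pics/w4.png",i[:,:,::-1])
E
```

```text
-3.6189619422267487 -0.66033819488504 11.370045478947599
```

View pics/w4.png

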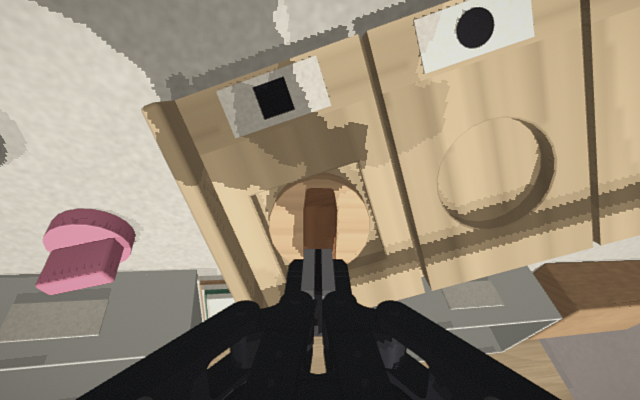

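```bash
python3 - <<'E'
from h import *
import pickle
p,Rm=cur();c=optics.get_calibration("wrist");pickle.dump(c,open("w4.pkl","wb"));T=c["pose"]
print("cam in tool",Rm.T@(T[:3,3]-p)); print(Rm.T@T[:3,:3])
for k in(0,-10,-19,-30,-40): print(k,proj(c,p+Rm[:,2]*k))
print("handle top ends",[proj(c,SL["S"]+NN*h+twist(-18)[:,0]*a-3*U) for h in(4,40) for a in(28,-28)])
t=optics.get_calibration("top");s=optics.get_calibration("scene")
print(proj(t,p),proj(s,p))
print(sensors.sense())
i=optics.snapshot("scene");cv2.imwrite("pics/s2.png",cv2.resize(i[200:330,220:460,::-1],(800,433),interpolation=cv2.INTER_CUBIC))
E
```

```text
cam in tool [  84.5    0.5 -181.1]
[[-0.  -0.9 -0.3]
 [ 1.  -0.   0. ]
 [-0.  -0.3  0.9]]
0 [316.8 231.6]
-10 [316.8 238.8]
-19 [316.7 245.9]
-30 [316.7 255.6]
-40 [316.6 265.6]
handle top ends [array([318.2, 185.3]), array([318. , 265.6]), array([318.4, 205.9]), array([318.2, 299.2])]
[295.8 160.7] [299.6 260.6]
{'time': 7.675, 'joint_pos': array([  -9.6,   -9.8,  119.5,   23.9,   48.1, -121.6]), 'qd': array([-0. ,  0.1,  0. ,  0. , -0.1,  0. ]), 'joint_efforts': array([ -0. , -39.5, -48.5,   2.1,  -2.4,  -0. ]), 'tool_pos': array([619.2,  70.4,  87.7]), 'tcp_rot': array([ 169.9,   28.4, -173.2]), 'ft_force': array([ 0.2,  0.1, -0.4]), 'wrist_torque': array([-0.2,  0.2,  0. ]), 'grip_force': 0.0, 'finger_gap': 0.30589427059869506}
```

View pics/s2.png

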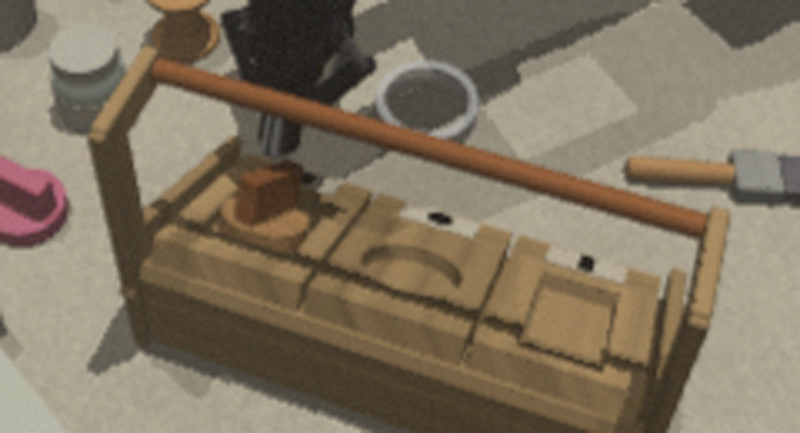

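The scene view shows the shut fingertips at crop (275,150), hovering above the handle. The real tips therefore lie behind the reported TCP. I'll measure by how much.

```bash
python3 - <<'E'
from h import *
import pickle
p,Rm=cur();c=optics.get_calibration("wrist");s=optics.get_calibration("scene")
for uv in((300,244),(302.5,245)):
  for w in((318,262),(318,256)):
    q,e=tri(c,w,s,uv);print(q,e,"in tool",Rm.T@(q-p))
im=cv2.imread("pics/w4.png");g=cv2.cvtColor(im,cv2.COLOR_BGR2GRAY);print(g[180:300:4,312],g[180:300:4,324])
print(im[196:300:6,312].tolist())
E
```

```text
[600.9  58.1 123. ] 8.287901620286082 in tool [  0.4  -2.8 -41.6]
[599.6  57.5 120.9] 9.84111383780813 in tool [  2.6  -3.5 -40.5]
[599.   60.6 122.3] 1.7782616673982223 in tool [  2.2  -0.1 -41.2]
[597.7  60.1 120.1] 3.3086614323523067 in tool [  4.4  -0.7 -40.1]
[107 108  64  65  67  62  63  73  72  72  73  72  72  70  72  69  71  70
  82  85  83  84  85  84  85  83  85  83 100  96] [106 109  78  66  65  62  60  66  68  69  67  67  69  66  66  67  66  70
  82  82  83  83  84  82  83  84  84  83 100 101]
[[41, 61, 88], [38, 56, 81], [45, 67, 96], [45, 66, 94], [48, 67, 95], [44, 64, 94], [44, 64, 93], [43, 64, 93], [44, 65, 92], [84, 85, 85], [83, 85, 86], [83, 85, 86], [83, 85, 87], [84, 85, 86], [82, 83, 84], [84, 85, 87], [99, 100, 102], [63, 64, 64]]
```

Both views put the real tips about 41 mm behind the reported TCP, and the heights measured in the images agree with each other. I'll allow for this, open, and advance 38 mm while watching the force.

Emit:
{"name": "apply_moves", "arguments": {
  "targets": [
    [0,0,0,0,0,0,0],
    [0,0,0,0,0,0,0],
    [0,0,0,0,0,0,0],
    [0,0,0,0,0,0,0],
    [0,0,0,0,0,0,0],
    [0,0,9,0,0,0,0],
    [0,0,9,0,0,0,0],
    [0,0,9,0,0,0,0],
    [0,0,9,0,0,0,0],
    [0,0,2,0,0,0,0],
    [0,0,0,0,0,0,1],
    [0,0,0,0,0,0,1],
    [0,0,0,0,0,0,1],
    [0,0,0,0,0,0,1],
    [0,0,0,0,0,0,1]
  ],
  "force": 50
}}

```text
time: 9.6
tool_pos: [636.4, 79.1, 55.2]
tcp_rot: [169.9, 28.5, -173.2]
ft_force: [-1.2, 0.1, 3.2]
finger_gap: 17.0
grip_force: 51.8
```

Gripped, with a 17 mm gap. I'll lift along the normal and plan the transfer to the round slot.

Emit:
{"name": "apply_moves", "arguments": {
  "targets": [
    [0,0,-10,0,0,0,1],
    [0,0,-10,0,0,0,1],
    [0,0,-10,0,0,0,1],
    [0,0,-10,0,0,0,1],
    [0,0,-5,0,0,0,1],
    [0,0,0,0,0,0,1]
  ]
}}

```text
time: 10.35
tool_pos: [616.3, 68.6, 94.2]
tcp_rot: [169.9, 28.5, -173.2]
ft_force: [0.5, 0.3, -1.1]
finger_gap: 17.5
grip_force: 51.4
```

```bash
python3 - <<'E'
from h import *
import pickle
p,Rm=cur();d=p-SL["S"];print(d@U,d@Y,d@NN,sensors.sense()["finger_gap"])
c=optics.get_calibration("wrist");i=optics.snapshot("wrist");cv2.imwrite("pics/w5.png",i[:,:,::-1])
e=SL["S"]+NN*(d@NN+27)   # stamp shift check
# base-top ellipse of held stamp: pale blob
print("proj base top centre",proj(c,p-Rm[:,2]*0+0))
h=d@NN
plan(SL["R"]+NN*h+U*(d@U+3)+Y*(0),twist(-18),6)
plan(SL["R"]+NN*h+U*(d@U+3)+Y*(0),twist(0),6)
E
```

```text
-3.3401937925048912 -0.8958929035243424 18.745827243753915 17.541853844013893
proj base top centre [316.8 231.5]
N 6 row [5.4, 18.5, -0.0] [0.0002, 0.0001, 0.0004]
N 6 row [3.0, 19.1, -0.0] [0.0002, 0.0001, -0.0519]
```

View pics/w5.png

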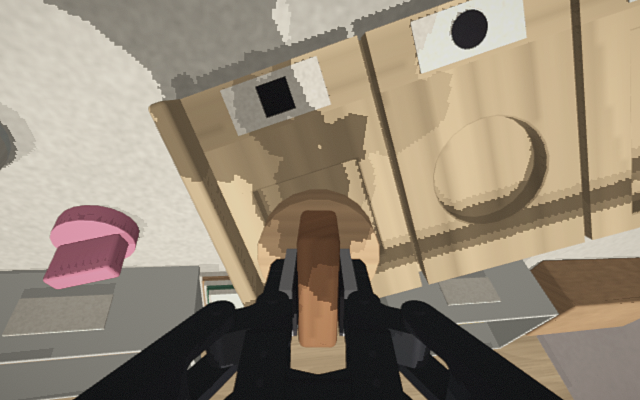

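w5 shows the round stamp held squarely and clear of the cavity, handle from v≈210 to 347. That was picture 10, so from here I'll measure numerically only. First I'll check where the stamp centre sits in the tool.

```bash
cat >> h.py <<'E'
def cast(cal,uv,k,h):
    """pixel onto plane at h above rim plane, slot-k coordinates (U,Y)"""
    q=onplane(cal,uv,SL[k]+NN*h,NN)-SL[k]; return np.array([q@U,q@Y])
E
python3 - <<'E'
from h import *
p,Rm=cur();c=optics.get_calibration("wrist");im=cv2.imread("pics/w5.png")
def tl(uv,z): # pixel onto plane at tool z, tool x,y
    q=onplane(c,uv,p+Rm[:,2]*z,Rm[:,2])-p;return (Rm.T@q)[:2]
h0=18.75
ztop=h0-(40+45);zb=h0-(4+45)
print("top far",tl((318,347),ztop),"bottom near",tl((318,210),zb),"base l/r",tl((258,235),zb),tl((379,235),zb),"base front",tl((318,190),zb))
print(cv2.cvtColor(im,cv2.COLOR_BGR2HSV)[178:216:2,318].tolist())
print(cv2.cvtColor(im,cv2.COLOR_BGR2HSV)[330:364:2,318].tolist())
E
```

```text
top far [-26.1   0.7] bottom near [26.   0.7] base l/r [ 12.1 -30.3] [12.1 32.2] base front [36.5  0.7]
[[18, 85, 123], [18, 88, 122], [19, 88, 122], [18, 90, 119], [18, 89, 121], [18, 87, 120], [16, 107, 100], [15, 106, 99], [15, 103, 106], [15, 106, 108], [16, 106, 103], [15, 102, 127], [15, 101, 124], [16, 102, 125], [16, 102, 128], [16, 104, 132], [14, 115, 109], [13, 142, 86], [13, 136, 86]]
[[13, 121, 181], [13, 123, 180], [13, 121, 179], [13, 123, 179], [14, 123, 179], [14, 126, 178], [13, 123, 178], [13, 126, 178], [13, 122, 171], [18, 76, 174], [18, 77, 178], [18, 76, 177], [18, 78, 174], [18, 81, 170], [18, 79, 168], [18, 80, 168], [17, 80, 169]]
```

Emit:
{"name": "apply_moves", "arguments": {
  "targets": [
    [5.4,18.5,0,0,0,0,1],
    [5.4,18.5,0,0,0,0,1],
    [5.4,18.5,0,0,0,0,1],
    [5.4,18.5,0,0,0,0,1],
    [5.4,18.5,0,0,0,0,1],
    [5.4,18.5,0,0,0,0,1],
    [0,0,0,0,0,0,1]
  ]
}}

```text
time: 11.28
tool_pos: [564.7, 174.0, 94.7]
tcp_rot: [169.9, 28.4, -173.1]
ft_force: [-0.6, -0.1, -1.4]
finger_gap: 16.7
grip_force: 51.4
```

```bash
python3 - <<'E'
from h import *
p,Rm=cur();d=p-SL["R"];print(d@U,d@Y,d@NN)
plan(SL["R"]+NN*(d@NN),twist(-18),1)
# check circle cavity from here: strong dark wall; card R blob
c=optics.get_calibration("wrist");i=optics.snapshot("wrist");cv2.imwrite("pics/w6.png",i[:,:,::-1])
im=i[:,:,::-1].copy();hsv=cv2.cvtColor(im,cv2.COLOR_BGR2HSV)
m=((hsv[...,1]<45)&(hsv[...,2]<60)).astype(np.uint8)
for q in cv2.findContours(m,cv2.RETR_EXTERNAL,cv2.CHAIN_APPROX_NONE)[0]:
    A=cv2.contourArea(q)
    if 250<A<4000:
        M=cv2.moments(q);u=(M["m10"]/M["m00"],M["m01"]/M["m00"]);print(A,u,cast(c,u,"R",0))
E
```

```text
-1.1048706002951736 1.3744197673392118 17.987054111778832
N 1 row [-1.5, -1.0, -0.0] [0.0027, -0.0011, 0.0041]
767.0 (97.7038244241634, 153.08604954367667) [ -86.1 -114.7]
839.0 (269.7087802940008, 93.08442590385378) [-86.6  -0.2]
797.0 (464.67607695524885, 24.347344207444582) [-87.6 115.1]
```

The cards land at U≈-87 and Y=-115, 0 and +115, so the slot frame holds. I'll correct by 1 mm and lower.

Emit:
{"name": "apply_moves", "arguments": {
  "targets": [
    [-1.4,-1.0,0,0.002,-0.001,0.003,1],
    [0,0,10,0,0,0,1],
    [0,0,10,0,0,0,1],
    [0,0,8,0,0,0,1],
    [0,0,5,0,0,0,1],
    [0,0,4,0,0,0,1],
    [0,0,4,0,0,0,1],
    [0,0,0,0,0,0,1]
  ]
}}

```text
time: 12.32
tool_pos: [585.2, 181.5, 60.2]
tcp_rot: [169.9, 28.4, -173.4]
ft_force: [-1.1, 0.2, -0.7]
finger_gap: 17.2
grip_force: 51.3
```

```bash
python3 - <<'E'
from h import *
p,Rm=cur();d=p-SL["R"];print(d@U,d@Y,d@NN)
E
```

```text
0.37297723247060155 -1.3261223801596378 -22.76639393074027
```

Emit:
{"name": "apply_moves", "arguments": {
  "targets": [
    [0,0.5,1.5,0,0,0,1],
    [0,0,1,0,0,0,1],
    [0,0,0.8,0,0,0,1],
    [0,0,0.5,0,0,0,1],
    [0,0,0,0,0,0,1]
  ]
}}

```text
time: 12.95
tool_pos: [587.0, 182.7, 57.6]
tcp_rot: [169.9, 28.5, -173.4]
ft_force: [-3.1, -1.8, 3.9]
finger_gap: 17.2
grip_force: 52.3
```

It is seated, with about 5 N of contact. I'll release and back out along the normal.

Emit:
{"name": "apply_moves", "arguments": {
  "targets": [
    [0,0,0,0,0,0,0.5],
    [0,0,0,0,0,0,0],
    [0,0,0,0,0,0,0],
    [0,0,0,0,0,0,0],
    [0,0,0,0,0,0,0],
    [0,0,-10,0,0,0,0],
    [0,0,-15,0,0,0,0],
    [0,0,-20,0,0,0,0],
    [0,0,-25,0,0,0,0],
    [10,0,-25,0,0,0,0],
    [15,0,-20,0,0,0,0],
    [0,0,0,0,0,0,0]
  ]
}}

```text
time: 14.45
tool_pos: [514.0, 153.7, 146.8]
tcp_rot: [169.9, 28.7, -173.4]
ft_force: [1.2, -0.4, 0.7]
finger_gap: 85.4
grip_force: 0.0
```

```bash
python3 - <<'E'
from h import *
import pickle
s=sensors.sense();print(s["finger_gap"],s["joint_pos"])
c=optics.get_calibration("wrist");i=optics.snapshot("wrist");cv2.imwrite("pics/w7.png",i[:,:,::-1])
im=i[:,:,::-1].copy();hsv=cv2.cvtColor(im,cv2.COLOR_BGR2HSV)
m=((hsv[...,1]>112)&(hsv[...,0]<16)&(hsv[...,2]>60)).astype(np.uint8);m[270:]=0
for q in cv2.findContours(m,cv2.RETR_EXTERNAL,cv2.CHAIN_APPROX_NONE)[0]:
    if cv2.contourArea(q)>250:
        rc=cv2.minAreaRect(q);print("handle",cv2.contourArea(q),rc,cast(c,rc[0],"R",35))
# table stamps from top view: handle blobs (orange-brown) and pale base
t=optics.get_calibration("top");b=optics.snapshot("top")[:,:,::-1].copy();cv2.imwrite("pics/top1.png",b);h2=cv2.cvtColor(b,cv2.COLOR_BGR2HSV)
for n,(x0,y0,x1,y1) in(("sq",(358,220,395,254)),("lg",(400,178,442,222))):
    sub=h2[y0:y1,x0:x1];
    for nm,mm in(("all",sub[...,1]>70),("handle",(sub[...,1]>70)&(sub[...,2]<135))):
        q=max(cv2.findContours(mm.astype(np.uint8),cv2.RETR_EXTERNAL,cv2.CHAIN_APPROX_NONE)[0],key=cv2.contourArea)
        rc=cv2.minAreaRect(q);u=np.array(rc[0])+(x0,y0)
        bp=[onz(t,np.array(k)+(x0,y0),18 if nm=="all" else 54)[:2] for k in cv2.boxPoints(rc)]
        e=[bp[1]-bp[0],bp[2]-bp[1]];print(n,nm,u,np.mean(bp,0),[np.linalg.norm(k).round(1) for k in e],[np.degrees(np.arctan2(k[1],k[0])).round(1) for k in e])
E
```

```text
85.37659464858365 [   1.8  -34.2  131.1   14.9   56.2 -102.8]
handle 1562.0 ((315.57391357421875, 219.5125274658203), (75.4379653930664, 22.578472137451172), 88.31531524658203) [-7.7  0.6]
sq all [376.2 236.3] [ 399.9 -168.5] [np.float64(66.3), np.float64(68.1)] [np.float64(-20.9), np.float64(-110.3)]
sq handle [376.4 236.4] [ 399.8 -163. ] [np.float64(64.0), np.float64(31.6)] [np.float64(-21.3), np.float64(-110.6)]
lg all [421.2 200.5] [ 507.6 -309.3] [np.float64(53.0), np.float64(111.5)] [np.float64(-48.1), np.float64(-138.5)]
lg handle [422.8 199.8] [ 506.4 -303.3] [np.float64(34.2), np.float64(64.6)] [np.float64(-46.1), np.float64(-136.3)]
```

The round stamp is released in its slot. The square is at (400,-168), measuring 66x68 mm ✓, with its handle at yaw -21°. The oblong is at (508,-309), measuring 111x53 mm ✓, at yaw 42°. I'll go above the square.

```bash
python3 - <<'E'
from h import *
plan([400,-168,120],rot(159,0),14)
E
```

```text
N 14 row [6.2, -23.9, -2.4] [0.0207, 0.0319, 0.0367]
```

Emit:
{"name": "apply_moves", "arguments": {
  "targets": [
    [6.2,-23.9,-2.4,0.0207,0.0319,0.0367,0],
    [6.2,-23.9,-2.4,0.0207,0.0319,0.0367,0],
    [6.2,-23.9,-2.4,0.0207,0.0319,0.0367,0],
    [6.2,-23.9,-2.4,0.0207,0.0319,0.0367,0],
    [6.2,-23.9,-2.4,0.0207,0.0319,0.0367,0],
    [6.2,-23.9,-2.4,0.0207,0.0319,0.0367,0],
    [6.2,-23.9,-2.4,0.0207,0.0319,0.0367,0],
    [6.2,-23.9,-2.4,0.0207,0.0319,0.0367,0],
    [6.2,-23.9,-2.4,0.0207,0.0319,0.0367,0],
    [6.2,-23.9,-2.4,0.0207,0.0319,0.0367,0],
    [6.2,-23.9,-2.4,0.0207,0.0319,0.0367,0],
    [6.2,-23.9,-2.4,0.0207,0.0319,0.0367,0],
    [6.2,-23.9,-2.4,0.0207,0.0319,0.0367,0],
    [6.2,-23.9,-2.4,0.0207,0.0319,0.0367,0],
    [0,0,0,0,0,0,0]
  ]
}}

```text
time: 16.42
tool_pos: [399.9, -168.9, 119.5]
tcp_rot: [-179.9, -0.1, 158.9]
ft_force: [0.4, -0.5, 0.2]
finger_gap: 85.4
grip_force: 0.0
```

```bash
cat >> h.py <<'E'
def contours(m,amin):
    return sorted([q for q in cv2.findContours(m.astype(np.uint8),cv2.RETR_EXTERNAL,cv2.CHAIN_APPROX_NONE)[0] if cv2.contourArea(q)>amin],key=cv2.contourArea)[::-1]
def snap(n):
    c=optics.get_calibration("wrist");b=optics.snapshot("wrist")[:,:,::-1].copy();cv2.imwrite(f"pics/{n}.png",b)
    return c,b,cv2.cvtColor(b,cv2.COLOR_BGR2HSV)
E
python3 - <<'E'
from h import *
s=sensors.sense();print(s["joint_pos"])
c,b,hsv=snap("w8")
print([(k,proj(c,k)) for k in((400,-168,18.),(400,-168,54.))])
m=(hsv[...,1]>60);m[270:]=0
for q in contours(m,800):
    rc=cv2.minAreaRect(q);print("blob",cv2.contourArea(q),rc,cv2.mean(hsv,cv2.drawContours(np.zeros(m.shape,np.uint8),[q],0,1,-1))[:3],onz(c,rc[0],18))
u,v=np.round(proj(c,(400,-168,54.))).astype(int)
print("col",hsv[v-60:v+70:5,u].tolist());print("row",hsv[v-25,u-60:u+60:5].tolist())
E
```

```text
[-29.6 -16.5 115.6  -0.1  81.  -98.4]
[((400, -168, 18.0), array([318. , 184.6])), ((400, -168, 54.0), array([318. , 197.2]))]
blob 10092.0 ((108.86784362792969, 67.98983764648438), (82.95315551757812, 132.36187744140625), 38.904136657714844) (12.674566023015409, 170.81129315389117, 156.11546713477668) [ 245.8 -291.7   18. ]
blob 5240.5 ((160.62001037597656, 246.16000366210938), (62.20000457763672, 123.20000457763672), 53.13010025024414) (14.985671752884258, 111.80405656866394, 87.03814663193153) [ 403.1 -334.8   18. ]
blob 5186.5 ((317.5, 186.5), (81.0, 73.0), 90.0) (14.878304894055878, 110.42077629851866, 133.6855428464279) [ 401.5 -169.1   18. ]
blob 2540.5 ((588.5, 229.0), (80.0, 101.0), 90.0) (18.131159688773618, 85.4805483512412, 139.5246387550945) [534.9  58.2  18. ]
col [[20, 26, 176], [21, 27, 181], [16, 106, 91], [16, 97, 173], [12, 134, 80], [13, 140, 80], [13, 130, 141], [13, 130, 141], [13, 129, 142], [13, 136, 139], [14, 132, 137], [13, 134, 135], [13, 130, 157], [13, 138, 94], [13, 136, 94], [13, 135, 104], [13, 134, 103], [13, 139, 101], [13, 104, 98], [20, 30, 127], [21, 28, 127], [20, 29, 132], [22, 29, 131], [22, 30, 128], [22, 29, 131], [22, 29, 131]]
row [[21, 24, 201], [21, 24, 198], [23, 23, 196], [22, 24, 198], [22, 23, 199], [16, 108, 132], [16, 106, 99], [15, 106, 101], [16, 107, 100], [15, 108, 106], [13, 137, 138], [13, 134, 143], [13, 130, 141], [13, 131, 136], [14, 126, 93], [16, 96, 181], [16, 96, 181], [16, 96, 180], [17, 95, 182], [16, 80, 168], [22, 26, 178], [22, 25, 181], [23, 24, 182], [22, 27, 181]]
```

```bash
cat >> h.py <<'E'
def edges(cal,gray,uv0,duv,n,p,Rm,z):
    """strong grey steps along an image line; tool-frame xy of each on world plane z"""
    k=np.arange(n);uv=np.array(uv0)+k[:,None]*np.array(duv)
    v=cv2.remap(gray,uv[:,0].astype(np.float32)[None],uv[:,1].astype(np.float32)[None],cv2.INTER_LINEAR)[0].astype(float)
    g=np.abs(np.convolve(v,[1,1,0,-1,-1],'same'));o=[]
    for i in range(3,n-3):
        if g[i]>25 and g[i]==g[i-2:i+3].max(): o.append((uv[i].round(1).tolist(),int(g[i]),{zz:(Rm.T@(onz(cal,uv[i],zz)-p))[:2].round(1).tolist() for zz in z}))
    return o
E
python3 - <<'E'
from h import *
p,Rm=cur();c=optics.get_calibration("wrist");b=cv2.imread("pics/w8.png");s=cv2.cvtColor(b,cv2.COLOR_BGR2HSV)[...,1];g=cv2.cvtColor(b,cv2.COLOR_BGR2GRAY)
for nm,im in(("sat",s),("gray",g)):
  for o in edges(c,im,(318,135),(0,1),110,p,Rm,(0,18,54)):print(nm,"col",o)
for o in edges(c,im,(298,135),(0,1),110,p,Rm,(0,18)):print("col298",o)
for o in edges(c,s,(265,170),(1,0),110,p,Rm,(18,54)):print("row170",o)
E
```

```text
sat col ([318, 146], 173, {0: [32.3, 1.1], 18: [35.4, 1.0], 54: [41.7, 1.0]})
sat col ([318, 156], 80, {0: [22.8, 1.1], 18: [26.5, 1.0], 54: [33.9, 1.0]})
sat col ([318, 227], 219, {0: [-50.4, 1.1], 18: [-42.4, 1.0], 54: [-26.2, 1.0]})
gray col ([318, 146], 200, {0: [32.3, 1.1], 18: [35.4, 1.0], 54: [41.7, 1.0]})
gray col ([318, 149], 151, {0: [29.5, 1.1], 18: [32.8, 1.0], 54: [39.4, 1.0]})
gray col ([318, 156], 171, {0: [22.8, 1.1], 18: [26.5, 1.0], 54: [33.9, 1.0]})
gray col ([318, 164], 88, {0: [15.1, 1.1], 18: [19.3, 1.0], 54: [27.6, 1.0]})
gray col ([318, 194], 29, {0: [-15.0, 1.1], 18: [-9.0, 1.0], 54: [2.9, 1.0]})
gray col ([318, 200], 100, {0: [-21.3, 1.1], 18: [-14.9, 1.0], 54: [-2.3, 1.0]})
gray col ([318, 228], 108, {0: [-51.5, 1.1], 18: [-43.4, 1.0], 54: [-27.1, 1.0]})
col298 ([298, 146], 73, {0: [32.3, -17.7], 18: [35.4, -16.6]})
col298 ([298, 164], 26, {0: [15.1, -18.0], 18: [19.3, -16.9]})
col298 ([298, 174], 50, {0: [5.3, -18.2], 18: [10.0, -17.1]})
col298 ([298, 218], 33, {0: [-40.5, -19.1], 18: [-33.0, -18.0]})
row170 ([281, 170], 167, {18: [13.8, -32.3], 54: [22.8, -28.1]})
row170 ([306, 170], 69, {18: [13.8, -9.8], 54: [22.8, -8.4]})
row170 ([328, 170], 82, {18: [13.8, 10.1], 54: [22.8, 8.9]})
row170 ([354, 170], 146, {18: [13.8, 33.5], 54: [22.8, 29.3]})
```

The square's edges fit: 66 mm across at z=18, handle 55 mm long and 17 mm wide at z=54, centred under the tool to within 1 mm. I'll descend and grip.

Emit:
{"name": "apply_moves", "arguments": {
  "targets": [
    [0,0.3,20,0,0,0,0],
    [0,0,25,0,0,0,0],
    [0,0,25,0,0,0,0],
    [0,0,25,0,0,0,0],
    [0,0,20,0,0,0,0],
    [0,0,10,0,0,0,0],
    [0,0,8,0,0,0,0],
    [0,0,0,0,0,0,0.5],
    [0,0,0,0,0,0,1],
    [0,0,0,0,0,0,1],
    [0,0,0,0,0,0,1],
    [0,0,0,0,0,0,1],
    [0,0,0,0,0,0,1]
  ],
  "force": 50
}}

```text
time: 18.1
tool_pos: [400.8, -167.6, -13.1]
tcp_rot: [-179.9, -0.0, 159.0]
ft_force: [-0.7, 1.4, 5.3]
finger_gap: 17.0
grip_force: 50.4
```

```bash
python3 - <<'E'
from h import *
p,Rm=cur()
s=plan([400.8,-167.6,120],Rm,4)
s=plan(*slot("S",80,0,-40),14,s);print(s[0])
s=plan(*slot("S",25,0,0),5,s)
E
```

```text
N 4 row [0.0, -0.0, -33.3] [0.0, 0.0, 0.0]
N 14 row [-11.9, 15.1, 2.9] [-0.0158, -0.0352, -0.0586]
[560.4  40.9 129. ]
N 5 row [-8.0, 0.0, 11.0] [0.0, 0.0, 0.0]
```

Emit:
{"name": "apply_moves", "arguments": {
  "targets": [
    [0,0,-33.3,0,0,0,1],
    [0,0,-33.3,0,0,0,1],
    [0,0,-33.3,0,0,0,1],
    [0,0,-33.3,0,0,0,1],
    [-11.9,15.1,2.9,-0.0158,-0.0352,-0.0586,1],
    [-11.9,15.1,2.9,-0.0158,-0.0352,-0.0586,1],
    [-11.9,15.1,2.9,-0.0158,-0.0352,-0.0586,1],
    [-11.9,15.1,2.9,-0.0158,-0.0352,-0.0586,1],
    [-11.9,15.1,2.9,-0.0158,-0.0352,-0.0586,1],
    [-11.9,15.1,2.9,-0.0158,-0.0352,-0.0586,1],
    [-11.9,15.1,2.9,-0.0158,-0.0352,-0.0586,1],
    [-11.9,15.1,2.9,-0.0158,-0.0352,-0.0586,1],
    [-11.9,15.1,2.9,-0.0158,-0.0352,-0.0586,1],
    [-11.9,15.1,2.9,-0.0158,-0.0352,-0.0586,1],
    [-11.9,15.1,2.9,-0.0158,-0.0352,-0.0586,1],
    [-11.9,15.1,2.9,-0.0158,-0.0352,-0.0586,1],
    [-11.9,15.1,2.9,-0.0158,-0.0352,-0.0586,1],
    [-11.9,15.1,2.9,-0.0158,-0.0352,-0.0586,1],
    [0,0,0,0,0,0,1]
  ]
}}

```text
time: 20.48
tool_pos: [559.2, 42.1, 126.7]
tcp_rot: [179.8, 29.9, -152.9]
ft_force: [0.3, -0.6, -1.1]
finger_gap: 17.2
grip_force: 49.5
```

```bash
python3 - <<'E'
from h import *
print(sensors.sense()["joint_pos"])
p,Rm=cur();d=p-SL["S"];print(d@U,d@Y,d@NN)
plan(*slot("S",25,0,0),5)
c,b,hsv=snap("w9")
# stamp in hand: expected pixel extents, tool frame ; base top at tool z=-(13.1+18), handle top -(13.1+54)
g=cv2.cvtColor(b,cv2.COLOR_BGR2GRAY)
def tl(uv,z): q=onplane(c,uv,p+Rm[:,2]*z,Rm[:,2])-p;return (Rm.T@q)[:2]
def line(im,uv0,duv,n,zs,th=25):
    k=np.arange(n);uv=np.array(uv0)+k[:,None]*np.array(duv);v=im[uv[:,1],uv[:,0]].astype(float);e=np.abs(np.convolve(v,[1,1,0,-1,-1],'same'))
    for i in range(3,n-3):
        if e[i]>th and e[i]==e[i-2:i+3].max():print(uv[i],int(e[i]),[tl(uv[i],z) for z in zs])
print("col");line(g,(318,170),(0,1),200,(-13.1,-31.1,-67.1),40)
print("row");line(hsv[...,1],(230,225),(1,0),170,(-31.1,),40)
m=((hsv[...,1]<45)&(hsv[...,2]<60))
for q in contours(m[:200],200):
    M=cv2.moments(q);u=(M["m10"]/M["m00"],M["m01"]/M["m00"]);print("card",cv2.contourArea(q),u,cast(c,u,"S",0))
E
```

```text
[ -15.2  -23.4  125.9   23.8   57.  -141.9]
-41.575703134272494 1.6425721100974258 78.27578591428511
N 5 row [-8.3, -0.3, 10.6] [0.0005, -0.0004, -0.0002]
col
[318 180] 58 [array([36.6,  0.7]), array([41.7,  0.6]), array([51.9,  0.6])]
[318 184] 126 [array([34.3,  0.7]), array([39.7,  0.6]), array([50.4,  0.6])]
[318 187] 230 [array([32.6,  0.7]), array([38.1,  0.6]), array([49.2,  0.6])]
[318 209] 52 [array([19.8,  0.7]), array([26.7,  0.6]), array([40.5,  0.6])]
[318 282] 115 [array([-27.7,   0.7]), array([-15.7,   0.6]), array([8.3, 0.6])]
[318 357] 109 [array([-85.8,   0.6]), array([-67.6,   0.6]), array([-31.2,   0.6])]
[318 360] 68 [array([-88.4,   0.6]), array([-69.9,   0.6]), array([-32.9,   0.6])]
row
[298 225] 65 [array([18. , -9.5])]
[337 225] 77 [array([18. , 10.3])]
[383 225] 52 [array([17.9, 33.7])]
card 435.0 (314.2206896551724, 140.26896551724138) [-85.5  -0.3]
card 383.5 (457.91047370708384, 138.42720556279878) [-86.7 115. ]
card 295.0 (601.2259887005649, 137.72542372881355) [-87.  230.2]
```

Emit:
{"name": "apply_moves", "arguments": {
  "targets": [
    [-8.3,-0.5,10.6,0,0,0,1],
    [-8.3,-0.5,10.6,0,0,0,1],
    [-8.3,-0.5,10.6,0,0,0,1],
    [-8.3,-0.5,10.6,0,0,0,1],
    [-8.3,-0.4,10.6,0,0,0,1],
    [0,0,0,0,0,0,1]
  ]
}}

```text
time: 21.28
tool_pos: [616.5, 67.7, 101.8]
tcp_rot: [179.9, 29.9, -152.9]
ft_force: [-0.9, -0.3, -2.0]
finger_gap: 17.4
grip_force: 49.5
```

```bash
python3 - <<'E'
from h import *
p,Rm=cur();d=p-SL["S"];print(d@U,d@Y,d@NN)
plan(*slot("S",25,0,-.3,-.7),1)
E
```

```text
0.2627296641906085 -1.8517078815960737 25.34654592200036
N 1 row [0.6, 1.2, 0.3] [0.0014, -0.0025, -0.0019]
```

Emit:
{"name": "apply_moves", "arguments": {
  "targets": [
    [0.6,1.2,0,0.001,-0.002,-0.002,1],
    [0,0,10,0,0,0,1],
    [0,0,10,0,0,0,1],
    [0,0,10,0,0,0,1],
    [0,0,6,0,0,0,1],
    [0,0,4,0,0,0,1],
    [0,0,4,0,0,0,1],
    [0,0,3,0,0,0,1],
    [0,0,0,0,0,0,1]
  ]
}}

```text
time: 22.4
tool_pos: [636.7, 79.6, 61.5]
tcp_rot: [-180.0, 30.1, -152.7]
ft_force: [0.5, -0.5, -1.3]
finger_gap: 17.2
grip_force: 49.5
```

```bash
python3 - <<'E'
from h import *
p,Rm=cur();d=p-SL["S"];print(d@U,d@Y,d@NN)
E
```

```text
0.3729210387607189 -0.47182896918963646 -21.171800587580748
```

It has entered the cavity with no contact force. I'll lower the last millimetres.

Emit:
{"name": "apply_moves", "arguments": {
  "targets": [
    [0,0,2,0,0,0,1],
    [0,0,2,0,0,0,1],
    [0,0,1,0,0,0,1],
    [0,0,0.8,0,0,0,1],
    [0,0,0,0,0,0,1]
  ]
}}

```text
time: 23.02
tool_pos: [639.2, 80.9, 56.6]
tcp_rot: [-180.0, 30.1, -152.7]
ft_force: [0.4, -0.2, -1.7]
finger_gap: 17.4
grip_force: 49.5
```

Emit:
{"name": "apply_moves", "arguments": {
  "targets": [
    [0,0,0.7,0,0,0,1],
    [0,0,0.7,0,0,0,1],
    [0,0,0,0,0,0,1]
  ]
}}

```text
time: 23.4
tool_pos: [640.0, 81.2, 55.5]
tcp_rot: [-180.0, 30.1, -152.7]
ft_force: [-0.1, 0.5, -0.4]
finger_gap: 16.7
grip_force: 49.7
```

Emit:
{"name": "apply_moves", "arguments": {
  "targets": [
    [0,0,0.8,0,0,0,1],
    [0,0,0.7,0,0,0,1],
    [0,0,0,0,0,0,1]
  ]
}}

```text
time: 23.78
tool_pos: [640.1, 81.2, 55.4]
tcp_rot: [-180.0, 30.0, -152.7]
ft_force: [-26.4, -8.6, 23.4]
finger_gap: 17.1
grip_force: 54.4
```

The square is seated on the floor of its cavity. I'll ease off, release and back out.

Emit:
{"name": "apply_moves", "arguments": {
  "targets": [
    [0,0,-0.8,0,0,0,1],
    [0,0,0,0,0,0,0.5],
    [0,0,0,0,0,0,0],
    [0,0,0,0,0,0,0],
    [0,0,0,0,0,0,0],
    [0,0,0,0,0,0,0],
    [0,0,-10,0,0,0,0],
    [0,0,-15,0,0,0,0],
    [0,0,-20,0,0,0,0],
    [0,0,-25,0,0,0,0],
    [10,0,-25,0,0,0,0],
    [15,0,-25,0,0,0,0],
    [0,0,0,0,0,0,0]
  ]
}}

```text
time: 25.4
tool_pos: [567.8, 43.0, 148.4]
tcp_rot: [-179.8, 30.2, -152.7]
ft_force: [0.2, -0.5, -0.1]
finger_gap: 85.7
grip_force: 0.0
```

```bash
python3 - <<'E'
from h import *
s=sensors.sense();print(s["joint_pos"],s["finger_gap"])
c,b,hsv=snap("w10");g=cv2.cvtColor(b,cv2.COLOR_BGR2GRAY)
# expected seated outlines: print edges along slope line through each slot centre at base-top height 4 and handle top 40
for k in("S","R"):
    for y in (0,25):
        P=[proj(c,SL[k]+NN*4+U*x+Y*y) for x in np.arange(-50,50,1.)]
        uv=np.array(P,np.float32);v=cv2.remap(g,uv[:,:1],uv[:,1:],cv2.INTER_LINEAR)[:,0].astype(float);e=np.abs(np.convolve(v,[1,1,0,-1,-1],'same'))
        print(k,"y",y,[(int(i-50),int(e[i])) for i in range(3,97) if e[i]>25 and e[i]==e[i-2:i+3].max()])
    P=[proj(c,SL[k]+NN*4-U*20+Y*y) for y in np.arange(-50,50,1.)]
    uv=np.array(P,np.float32);v=cv2.remap(g,uv[:,:1],uv[:,1:],cv2.INTER_LINEAR)[:,0].astype(float);e=np.abs(np.convolve(v,[1,1,0,-1,-1],'same'))
    print(k,"x-20",[(int(i-50),int(e[i])) for i in range(3,97) if e[i]>25 and e[i]==e[i-2:i+3].max()])
r2=np.degrees(0)
plan([507,-308,130],rot(222,0),16); plan([507,-308,130],rot(42,0),16)
E
```

```text
[ -14.8  -23.6  123.8   23.1   58.4 -140.5] 85.74748893737335
S y 0 [(-46, 181), (-37, 38), (-29, 48), (-17, 98)]
S y 25 [(-38, 179), (-35, 193), (-23, 44), (-5, 26), (30, 194), (34, 26), (41, 43), (46, 128)]
S x-20 [(-35, 144), (-32, 157), (-11, 163), (9, 243), (16, 27), (32, 211), (36, 202)]
R y 0 [(-39, 61), (-35, 49), (-30, 103), (26, 42), (27, 42)]
R y 25 [(-25, 114), (-19, 193), (-16, 106), (12, 42), (16, 131), (20, 100), (21, 100), (29, 106), (40, 43)]
R x-20 [(-33, 160), (-29, 211), (-14, 142), (-4, 117), (24, 200), (29, 132)]
N 16 row [15.5, -16.1, -3.1] [-0.0044, 0.0327, -0.0157]
N 16 row [-20.9, -24.4, 3.4] [0.047, 0.0063, 0.1744]
```

Both stamps sit at the expected height and place. I'll go to the oblong in a straight line, with the wrist turned to stay in range.

```bash
cat >> h.py <<'E'
def line_rows(p,Rm,N,turn=None,start=None,g=0):
    """straight world line, steady turn (turn: total rotvec in tool frame if not the shortest)"""
    p0,R0=cur() if start is None else start
    w=(R.from_matrix(R0.T@Rm).as_rotvec() if turn is None else np.array(turn))/N; st=(np.asarray(p,float)-p0)/N
    rows=[[*np.round(R.from_rotvec(w*k).as_matrix().T@R0.T@st,1).tolist(),*np.round(w,3).tolist(),g] for k in range(N)]
    print(str(rows).replace(".0,",",")); return p,Rm
E
python3 - <<'E'
from h import *
line_rows(np.array([507,-308,130]),rot(42,0),20)
E
```

```text
[[9.7, -14.2, -4.6, 0.038, 0.005, 0.14, 0], [7.7, -15.6, -4, 0.038, 0.005, 0.14, 0], [5.4, -16.7, -3.4, 0.038, 0.005, 0.14, 0], [3.1, -17.4, -2.7, 0.038, 0.005, 0.14, 0], [0.6, -17.7, -2, 0.038, 0.005, 0.14, 0], [-1.8, -17.7, -1.4, 0.038, 0.005, 0.14, 0], [-4.3, -17.3, -0.7, 0.038, 0.005, 0.14, 0], [-6.6, -16.6, -0.1, 0.038, 0.005, 0.14, 0], [-8.9, -15.5, 0.5, 0.038, 0.005, 0.14, 0], [-11, -14.1, 1, 0.038, 0.005, 0.14, 0], [-12.8, -12.4, 1.4, 0.038, 0.005, 0.14, 0], [-14.4, -10.4, 1.8, 0.038, 0.005, 0.14, 0], [-15.7, -8.2, 2, 0.038, 0.005, 0.14, 0], [-16.7, -5.9, 2.2, 0.038, 0.005, 0.14, 0], [-17.4, -3.4, 2.3, 0.038, 0.005, 0.14, 0], [-17.7, -0.9, 2.3, 0.038, 0.005, 0.14, 0], [-17.6, 1.7, 2.2, 0.038, 0.005, 0.14, 0], [-17.2, 4.2, 2, 0.038, 0.005, 0.14, 0], [-16.5, 6.6, 1.7, 0.038, 0.005, 0.14, 0], [-15.4, 8.9, 1.3, 0.038, 0.005, 0.14, 0]]
```

Emit:
{"name": "apply_moves", "arguments": {
  "targets": [
    [9.7,-14.2,-4.6,0.038,0.005,0.14,0],
    [7.7,-15.6,-4,0.038,0.005,0.14,0],
    [5.4,-16.7,-3.4,0.038,0.005,0.14,0],
    [3.1,-17.4,-2.7,0.038,0.005,0.14,0],
    [0.6,-17.7,-2,0.038,0.005,0.14,0],
    [-1.8,-17.7,-1.4,0.038,0.005,0.14,0],
    [-4.3,-17.3,-0.7,0.038,0.005,0.14,0],
    [-6.6,-16.6,-0.1,0.038,0.005,0.14,0],
    [-8.9,-15.5,0.5,0.038,0.005,0.14,0],
    [-11,-14.1,1,0.038,0.005,0.14,0],
    [-12.8,-12.4,1.4,0.038,0.005,0.14,0],
    [-14.4,-10.4,1.8,0.038,0.005,0.14,0],
    [-15.7,-8.2,2,0.038,0.005,0.14,0],
    [-16.7,-5.9,2.2,0.038,0.005,0.14,0],
    [-17.4,-3.4,2.3,0.038,0.005,0.14,0],
    [-17.7,-0.9,2.3,0.038,0.005,0.14,0],
    [-17.6,1.7,2.2,0.038,0.005,0.14,0],
    [-17.2,4.2,2,0.038,0.005,0.14,0],
    [-16.5,6.6,1.7,0.038,0.005,0.14,0],
    [-15.4,8.9,1.3,0.038,0.005,0.14,0]
  ]
}}

```text
time: 27.95
tool_pos: [505.4, -307.2, 127.7]
tcp_rot: [-179.6, 0.3, 41.2]
ft_force: [0.4, -0.2, 0.2]
finger_gap: 85.5
grip_force: 0.0
```

```bash
python3 - <<'E'
from h import *
s=sensors.sense();print(s["joint_pos"],s["tool_pos"],s["tcp_rot"])
line_rows(np.array([507,-308,120]),rot(42,0),2)
E
```

```text
[-36.1   8.8  90.6  -0.2  81.   12.6] [ 505.4 -307.2  127.7] [-179.6    0.3   41.2]
[[0.4, 0.8, 3.8, -0.003, 0.002, -0.007, 0], [0.4, 0.8, 3.8, -0.003, 0.002, -0.007, 0]]
```

Emit:
{"name": "apply_moves", "arguments": {
  "targets": [
    [0.4,0.8,3.8,-0.003,0.002,-0.007,0],
    [0.4,0.8,3.8,-0.003,0.002,-0.007,0],
    [0,0,0,0,0,0,0]
  ]
}}

```text
time: 28.32
tool_pos: [506.4, -306.6, 120.3]
tcp_rot: [180.0, 0.0, 42.4]
ft_force: [-0.7, 0.1, -0.1]
finger_gap: 85.4
grip_force: 0.0
```

```bash
python3 - <<'E'
from h import *
p,Rm=cur();print(p,sensors.sense()["tcp_rot"])
c,b,hsv=snap("w11");g=cv2.cvtColor(b,cv2.COLOR_BGR2GRAY);s=hsv[...,1].copy()
m=(s>60);m[280:]=0
for q in contours(m,800):
    rc=cv2.minAreaRect(q);print("blob",cv2.contourArea(q),rc,cv2.mean(hsv,cv2.drawContours(np.zeros(m.shape,np.uint8),[q],0,1,-1))[:3])
for nm,im in(("sat",s),("gray",g)):
  for u in(300,318,336):
    for o in edges(c,im,(u,100),(0,1),165,p,Rm,(0,18,54)):print(nm,"col",o)
for v in(150,170,190):
  for o in edges(c,s,(255,v),(1,0),130,p,Rm,(18,54)):print("row",o)
E
```

```text
[ 506.4 -306.6  120.3] [180.    0.   42.4]
blob 8753.0 ((191.49722290039062, 66.6714859008789), (119.20047760009766, 94.81401824951172), 29.981637954711914) (15.954642416077242, 97.8621309082744, 158.01246210845403)
blob 6115.0 ((324.0, 181.0), (116.0, 56.0), 90.0) (15.214422158548233, 107.08245781598218, 137.42327284304363)
blob 1818.0 ((240.5, 257.0), (44.0, 55.0), 90.0) (15.494736842105263, 110.60842105263157, 79.60473684210527)
sat col ([300, 122], 170, {0: [54.7, -16.7], 18: [56.5, -15.8], 54: [60.2, -13.8]})
sat col ([300, 145], 27, {0: [33.6, -17.1], 18: [36.7, -16.1], 54: [42.9, -14.1]})
sat col ([300, 146], 27, {0: [32.7, -17.1], 18: [35.8, -16.1], 54: [42.1, -14.1]})
sat col ([300, 161], 28, {0: [18.3, -17.4], 18: [22.3, -16.4], 54: [30.4, -14.3]})
sat col ([300, 168], 27, {0: [11.5, -17.5], 18: [15.9, -16.5], 54: [24.7, -14.4]})
sat col ([300, 176], 49, {0: [3.5, -17.7], 18: [8.4, -16.6], 54: [18.2, -14.6]})
sat col ([300, 193], 44, {0: [-13.8, -18.0], 18: [-7.9, -16.9], 54: [4.0, -14.8]})
sat col ([300, 218], 42, {0: [-40.5, -18.5], 18: [-33.0, -17.4], 54: [-17.9, -15.2]}
[... 3009 characters left out ...]
, 162, {18: [32.3, -19.8], 54: [39.0, -17.3]})
row ([351, 150], 156, {18: [32.3, 29.0], 54: [39.0, 25.3]})
row ([352, 150], 156, {18: [32.3, 29.9], 54: [39.0, 26.1]})
row ([296, 170], 150, {18: [14.0, -20.2], 54: [23.1, -17.6]})
row ([313, 170], 63, {18: [14.0, -4.8], 54: [23.1, -4.2]})
row ([335, 170], 67, {18: [14.0, 15.2], 54: [23.1, 13.2]})
row ([351, 170], 151, {18: [14.0, 29.6], 54: [23.1, 25.8]})
row ([295, 190], 114, {18: [-5.0, -21.5], 54: [6.5, -18.8]})
row ([312, 190], 77, {18: [-5.0, -5.8], 54: [6.5, -5.1]})
row ([313, 190], 77, {18: [-5.0, -4.9], 54: [6.5, -4.3]})
row ([335, 190], 73, {18: [-5.0, 15.5], 54: [6.5, 13.5]})
row ([350, 190], 157, {18: [-5.0, 29.4], 54: [6.5, 25.6]})
```

The oblong measures 110 x 49.5 mm at z=18, with the handle centred at tool y = +4.6. I'll shift and descend.

Emit:
{"name": "apply_moves", "arguments": {
  "targets": [
    [0,4.6,20,0,0,0,0],
    [0,0,25,0,0,0,0],
    [0,0,25,0,0,0,0],
    [0,0,25,0,0,0,0],
    [0,0,20,0,0,0,0],
    [0,0,10,0,0,0,0],
    [0,0,9,0,0,0,0],
    [0,0,0,0,0,0,0.5],
    [0,0,0,0,0,0,1],
    [0,0,0,0,0,0,1],
    [0,0,0,0,0,0,1],
    [0,0,0,0,0,0,1],
    [0,0,0,0,0,0,1]
  ],
  "force": 50
}}

```text
time: 30.0
tool_pos: [510.4, -311.9, -12.0]
tcp_rot: [179.8, 0.0, 42.3]
ft_force: [0.3, -0.5, 5.2]
finger_gap: 17.0
grip_force: 50.5
```

```bash
python3 - <<'E'
from h import *
p,Rm=cur()
s=(p+[0,0,140],Rm)
s=line_rows(np.array([440,-30,170.]),rot(122,0),15,start=s,g=1)
q,Q=slot("L",85,0,-40)
line_rows(q,Q,15,start=s,g=1);print(q)
E
```

```text
[[9.2, -17.1, -2.9, 0, 0, -0.093, 1], [10.7, -16.1, -2.9, 0, 0, -0.093, 1], [12.2, -15.1, -2.8, 0, 0, -0.093, 1], [13.5, -13.9, -2.8, 0, 0, -0.093, 1], [14.7, -12.6, -2.8, 0, 0, -0.093, 1], [15.8, -11.2, -2.8, 0, 0, -0.093, 1], [16.8, -9.6, -2.8, 0, 0, -0.093, 1], [17.6, -8, -2.8, 0, 0, -0.093, 1], [18.3, -6.4, -2.8, 0, 0, -0.093, 1], [18.8, -4.7, -2.8, 0, 0, -0.093, 1], [19.2, -2.9, -2.8, 0, 0, -0.093, 1], [19.3, -1.1, -2.8, 0, 0, -0.093, 1], [19.4, 0.7, -2.8, 0, 0, -0.093, 1], [19.2, 2.5, -2.8, 0, 0, -0.093, 1], [18.9, 4.2, -2.8, 0, 0, -0.093, 1]]
[[15.1, 10.4, 2.4, -0.026, -0.028, -0.097, 1], [14, 11.8, 2.3, -0.026, -0.028, -0.097, 1], [12.9, 13, 2.3, -0.026, -0.028, -0.097, 1], [11.7, 14.1, 2.3, -0.026, -0.028, -0.097, 1], [10.3, 15.2, 2.3, -0.026, -0.028, -0.097, 1], [8.9, 16, 2.5, -0.026, -0.028, -0.097, 1], [7.4, 16.7, 2.7, -0.026, -0.028, -0.097, 1], [5.8, 17.3, 2.9, -0.026, -0.028, -0.097, 1], [4.2, 17.7, 3.2, -0.026, -0.028, -0.097, 1], [2.6, 17.9, 3.6, -0.026, -0.028, -0.097, 1], [0.9, 18, 4, -0.026, -0.028, -0.097, 1], [-0.7, 17.9, 4.5, -0.026, -0.028, -0.097, 1], [-2.3, 17.6, 5, -0.026, -0.028, -0.097, 1], [-3.8, 17.2, 5.5, -0.026, -0.028, -0.097, 1], [-5.3, 16.6, 6.1, -0.026, -0.028, -0.097, 1]]
[453.  244.3 133.3]
```

Emit:
{"name": "apply_moves", "arguments": {
  "targets": [
    [0,0,-35,0,0,0,1],
    [0,0,-35,0,0,0,1],
    [0,0,-35,0,0,0,1],
    [0,0,-35,0,0,0,1],
    [9.2,-17.1,-2.9,0,0,-0.093,1],
    [10.7,-16.1,-2.9,0,0,-0.093,1],
    [12.2,-15.1,-2.8,0,0,-0.093,1],
    [13.5,-13.9,-2.8,0,0,-0.093,1],
    [14.7,-12.6,-2.8,0,0,-0.093,1],
    [15.8,-11.2,-2.8,0,0,-0.093,1],
    [16.8,-9.6,-2.8,0,0,-0.093,1],
    [17.6,-8,-2.8,0,0,-0.093,1],
    [18.3,-6.4,-2.8,0,0,-0.093,1],
    [18.8,-4.7,-2.8,0,0,-0.093,1],
    [19.2,-2.9,-2.8,0,0,-0.093,1],
    [19.3,-1.1,-2.8,0,0,-0.093,1],
    [19.4,0.7,-2.8,0,0,-0.093,1],
    [19.2,2.5,-2.8,0,0,-0.093,1],
    [18.9,4.2,-2.8,0,0,-0.093,1]
  ]
}}

```text
time: 32.38
tool_pos: [437.9, -28.6, 168.2]
tcp_rot: [-179.9, 0.0, 122.4]
ft_force: [0.5, 0.1, -0.2]
finger_gap: 17.0
grip_force: 49.6
```

Emit:
{"name": "apply_moves", "arguments": {
  "targets": [
    [15.1,10.4,2.4,-0.026,-0.028,-0.097,1],
    [14,11.8,2.3,-0.026,-0.028,-0.097,1],
    [12.9,13,2.3,-0.026,-0.028,-0.097,1],
    [11.7,14.1,2.3,-0.026,-0.028,-0.097,1],
    [10.3,15.2,2.3,-0.026,-0.028,-0.097,1],
    [8.9,16,2.5,-0.026,-0.028,-0.097,1],
    [7.4,16.7,2.7,-0.026,-0.028,-0.097,1],
    [5.8,17.3,2.9,-0.026,-0.028,-0.097,1],
    [4.2,17.7,3.2,-0.026,-0.028,-0.097,1],
    [2.6,17.9,3.6,-0.026,-0.028,-0.097,1],
    [0.9,18,4,-0.026,-0.028,-0.097,1],
    [-0.7,17.9,4.5,-0.026,-0.028,-0.097,1],
    [-2.3,17.6,5,-0.026,-0.028,-0.097,1],
    [-3.8,17.2,5.5,-0.026,-0.028,-0.097,1],
    [-5.3,16.6,6.1,-0.026,-0.028,-0.097,1],
    [0,0,0,0,0,0,1]
  ]
}}

```text
time: 34.38
tool_pos: [448.7, 244.9, 130.3]
tcp_rot: [180.0, 29.8, -152.3]
ft_force: [0.6, -1.0, -1.6]
finger_gap: 17.0
grip_force: 49.5
```

```bash
python3 - <<'E'
from h import *
print(sensors.sense()["joint_pos"])
p,Rm=cur();d=p-SL["L"];print(d@U,d@Y,d@NN)
plan(*slot("L",28,0,0),6)
c,b,hsv=snap("w12");g=cv2.cvtColor(b,cv2.COLOR_BGR2GRAY)
def tl(uv,z): q=onplane(c,uv,p+Rm[:,2]*z,Rm[:,2])-p;return (Rm.T@q)[:2]
def line(im,uv0,duv,n,zs,th=25):
    k=np.arange(n);uv=np.array(uv0)+k[:,None]*np.array(duv);v=im[uv[:,1],uv[:,0]].astype(float);e=np.abs(np.convolve(v,[1,1,0,-1,-1],'same'))
    for i in range(3,n-3):
        if e[i]>th and e[i]==e[i-2:i+3].max():print(uv[i],int(e[i]),[tl(uv[i],z) for z in zs])
print("col");line(g,(318,135),(0,1),90,(-12,-30),40)
print("row");line(g,(240,190),(1,0),160,(-30,),40)
print("row");line(g,(240,170),(1,0),160,(-30,),40)
m=((hsv[...,1]<45)&(hsv[...,2]<60))
for q in contours(m[:200],200):
    M=cv2.moments(q);u=(M["m10"]/M["m00"],M["m01"]/M["m00"]);print("card",cv2.contourArea(q),u,cast(c,u,"L",0))
E
```

```text
[ 19.7 -40.  136.1   4.9  54.5 -99.8]
-44.6223940317073 2.50960499274246 84.18544631372707
N 6 row [-7.5, -0.5, 9.3] [0.0008, -0.0007, 0.0013]
col
[318 148] 145 [array([53.7,  0.7]), array([57. ,  0.6])]
[318 210] 71 [array([18.7,  0.6]), array([25.7,  0.6])]
row
[245 190] 227 [array([ 36.3, -35.3])]
[250 190] 211 [array([ 36.3, -32.9])]
[268 190] 200 [array([ 36.2, -24. ])]
[296 190] 52 [array([ 36.2, -10.2])]
[368 190] 164 [array([36.2, 25.3])]
[377 190] 174 [array([36.2, 29.7])]
[386 190] 173 [array([36.2, 34.1])]
row
[243 170] 203 [array([ 46.4, -35.5])]
[249 170] 209 [array([ 46.4, -32.6])]
[267 170] 199 [array([ 46.4, -24. ])]
[369 170] 163 [array([46.3, 25.2])]
[379 170] 193 [array([46.3, 30. ])]
[387 170] 167 [array([46.3, 33.9])]
card 429.5 (33.130384167636784, 140.46682188591384) [ -86.1 -229.7]
card 365.5 (173.44140446876423, 140.5750113999088) [ -86.7 -115.2]
card 238.5 (314.0349406009783, 136.94199860237595) [-90.4   0.1]
```

The oblong is held straight, offset about (-1, +0.6) mm in the tool. I'll approach.

Emit:
{"name": "apply_moves", "arguments": {
  "targets": [
    [-7.3,-0.6,9.3,0.001,-0.001,0.001,1],
    [-7.3,-0.6,9.3,0.001,-0.001,0.001,1],
    [-7.3,-0.6,9.3,0.001,-0.001,0.001,1],
    [-7.3,-0.5,9.3,0.001,-0.001,0.001,1],
    [-7.3,-0.5,9.3,0.001,-0.001,0.001,1],
    [-7.3,-0.5,9.3,0.001,-0.001,0.001,1],
    [0,0,0,0,0,0,1]
  ]
}}

```text
time: 35.3
tool_pos: [510.0, 271.8, 105.1]
tcp_rot: [-179.9, 30.2, -152.8]
ft_force: [-0.0, -0.0, -1.3]
finger_gap: 16.9
grip_force: 49.6
```

```bash
python3 - <<'E'
from h import *
p,Rm=cur();d=p-SL["L"];print(d@U,d@Y,d@NN)
plan(*slot("L",28,0,-.8,-.6),1)
E
```

```text
0.6684613429894526 -1.5629430819122945 28.98997906591273
N 1 row [1.5, 1.0, 1.0] [-0.0027, 0.0029, -0.0002]
```

Emit:
{"name": "apply_moves", "arguments": {
  "targets": [
    [1.5,1.0,0,-0.002,0.002,0,1],
    [0,0,10,0,0,0,1],
    [0,0,10,0,0,0,1],
    [0,0,10,0,0,0,1],
    [0,0,7,0,0,0,1],
    [0,0,5,0,0,0,1],
    [0,0,4,0,0,0,1],
    [0,0,3,0,0,0,1],
    [0,0,0,0,0,0,1]
  ]
}}

```text
time: 36.42
tool_pos: [530.2, 284.0, 62.4]
tcp_rot: [-179.9, 30.1, -152.7]
ft_force: [-0.1, -0.2, -1.2]
finger_gap: 17.3
grip_force: 49.6
```

```bash
python3 - <<'E'
from h import *
p,Rm=cur();d=p-SL["L"];print(d@U,d@Y,d@NN)
E
```

```text
-0.3214127534010238 -0.03135325321714344 -19.778274049362793
```

Emit:
{"name": "apply_moves", "arguments": {
  "targets": [
    [0,0,2,0,0,0,1],
    [0,0,2,0,0,0,1],
    [0,0,1,0,0,0,1],
    [0,0,0.8,0,0,0,1],
    [0,0,0,0,0,0,1]
  ]
}}

```text
time: 37.05
tool_pos: [532.7, 285.3, 57.4]
tcp_rot: [-179.9, 30.1, -152.7]
ft_force: [0.2, 0.1, -1.4]
finger_gap: 17.2
grip_force: 49.6
```

Emit:
{"name": "apply_moves", "arguments": {
  "targets": [
    [0,0,0.7,0,0,0,1],
    [0,0,0.6,0,0,0,1],
    [0,0,0,0,0,0,1]
  ]
}}

```text
time: 37.42
tool_pos: [533.4, 285.5, 56.7]
tcp_rot: [-179.9, 30.1, -152.7]
ft_force: [-6.2, -3.9, 5.8]
finger_gap: 17.4
grip_force: 51.0
```

The oblong is seated, with about 9 N of contact. I'll release, back out and check all three.

Emit:
{"name": "apply_moves", "arguments": {
  "targets": [
    [0,0,0,0,0,0,0.5],
    [0,0,0,0,0,0,0],
    [0,0,0,0,0,0,0],
    [0,0,0,0,0,0,0],
    [0,0,0,0,0,0,0],
    [0,0,-10,0,0,0,0],
    [0,0,-15,0,0,0,0],
    [0,0,-20,0,0,0,0],
    [0,0,-25,0,0,0,0],
    [8,-10,-20,0,0,0,0],
    [8,-20,-20,0,0,0,0],
    [5,-20,-5,0,0,0,0],
    [0,-20,0,0,0,0,0],
    [0,-20,0,0,0,0,0],
    [0,0,0,0,0,0,0]
  ]
}}

```text
time: 39.3
tool_pos: [507.6, 169.7, 146.1]
tcp_rot: [-179.9, 30.2, -152.8]
ft_force: [-0.8, -0.3, -0.3]
finger_gap: 85.3
grip_force: 0.0
```

```bash
python3 - <<'E'
from h import *
s=sensors.sense();print(s["time"],s["finger_gap"],s["joint_pos"])
c,b,hsv=snap("w13");g=cv2.cvtColor(b,cv2.COLOR_BGR2GRAY)
def pr(k,P,a):
    uv=np.array([proj(c,q) for q in P],np.float32);v=cv2.remap(g,uv[:,:1],uv[:,1:],cv2.INTER_LINEAR)[:,0].astype(float);e=np.abs(np.convolve(v,[1,1,0,-1,-1],'same'))
    print(k,[(int(a[i]),int(e[i])) for i in range(3,len(a)-3) if e[i]>35 and e[i]==e[i-2:i+3].max()])
for k,yo,xo in(("S",25,-20),("R",25,-20),("L",18,-40)):
    a=np.arange(-70,70,1.)
    for y in(yo,-yo): pr(k+f" along U at Y={y}",[SL[k]+NN*4+U*x+Y*y for x in a],a)
    pr(k+f" along Y at U={xo}",[SL[k]+NN*4+U*xo+Y*y for y in a],a)
    pr(k+" handle top along Y",[SL[k]+NN*40+Y*y for y in a[40:100]],a[40:100])
    pr(k+" handle top along U",[SL[k]+NN*40+U*y for y in a],a)
# bystanders: compare top views outside tidy/stamps
t0=cv2.imread("pics/top0.png");t1=optics.snapshot("top")[:,:,::-1].copy();cv2.imwrite("pics/top2.png",t1)
f=lambda im:cv2.cvtColor(im,cv2.COLOR_BGR2HSV)
for n,(x,y) in dict(cup=(421,158),jar=(374,161),spool=(379,195),tape=(308,231),tube=(426,239),brush=(233,279),pink=(353,129),orange=(471,215),orange2=(420,287),glue=(160,193)).items():
    r0=t0[y-18:y+18,x-18:x+18];w=t1[y-26:y+26,x-26:x+26];res=cv2.matchTemplate(w,r0,cv2.TM_CCOEFF_NORMED);_,mx,_,l=cv2.minMaxLoc(res);print(n,round(mx,3),(l[0]-8,l[1]-8))
E
```

```text
39.3 85.2800782633553 [   4.6  -34.8  131.5   13.4   55.7 -117.5]
S along U at Y=25 [(-38, 168), (-35, 184), (-23, 43), (30, 160), (41, 48), (46, 119), (63, 260)]
S along U at Y=-25 [(-38, 202), (-35, 166), (-20, 190), (43, 69), (46, 127)]
S along Y at U=-20 [(-62, 136), (-51, 217), (-33, 40), (-25, 200), (8, 221), (34, 208), (39, 236), (57, 208), (62, 193)]
S handle top along Y [(-24, 206), (-7, 70), (10, 115), (26, 186)]
S handle top along U [(-47, 193), (-44, 144), (-33, 225), (26, 116), (44, 66), (58, 136)]
R along U at Y=25 [(-28, 183), (-23, 202), (17, 199), (24, 149), (29, 146), (40, 52), (45, 125)]
R along U at Y=-25 [(-27, 140), (-24, 138), (-23, 138), (18, 191), (22, 111), (30, 145), (41, 50), (45, 125), (46, 125)]
R along Y at U=-20 [(-58, 208), (-53, 193), (-31, 61), (-28, 113), (-13, 145), (-5, 102), (14, 241), (27, 188), (30, 137), (55, 192), (59, 215)]
R handle top along Y [(-19, 200), (-12, 163), (8, 124), (25, 217)]
R handle top along U [(-55, 131), (-48, 64), (-45, 93), (-35, 97), (-30, 116), (25, 122), (44, 107)]
L along U at Y=18 [(-61, 186), (-58, 166), (-23, 237), (-19, 110), (51, 126), (54, 177), (59, 186)]
L along U at Y=-18 [(-60, 177), (-57, 147), (32, 149), (44, 50), (51, 129), (54, 179)]
L along Y at U=-40 [(-60, 177), (-56, 198), (-29, 228), (-25, 226), (-12, 127), (-3, 44), (5, 162), (17, 40), (27, 121), (53, 210), (63, 155)]
L handle top along Y [(-20, 197), (-9, 143), (7, 56), (11, 120)]
L handle top along U [(-67, 199), (-64, 175), (-36, 204), (-31, 124), (22, 54), (27, 121), (30, 185), (46, 111)]
cup 0.998 (0, 0)
jar 0.996 (0, 0)
spool 0.995 (0, 0)
tape 0.251 (0, 0)
tube 0.976 (0, 0)
brush 0.623 (0, 0)
pink 0.996 (0, 0)
orange 0.998 (0, 0)
orange2 0.824 (0, 0)
glue 0.998 (0, 0)
```

```bash
python3 - <<'E'
from h import *
t0=cv2.imread("pics/scene0.png");t1=optics.snapshot("scene")[:,:,::-1].copy();cv2.imwrite("pics/scene2.png",t1)
for n,(x,y) in dict(tape=(347,231),brush=(440,254),cup=(218,197)).items():
    r0=t0[y-15:y+15,x-15:x+15];w=t1[y-23:y+23,x-23:x+23];res=cv2.matchTemplate(w,r0,cv2.TM_CCOEFF_NORMED);_,mx,_,l=cv2.minMaxLoc(res);print(n,round(mx,3),(l[0]-8,l[1]-8))
E
```

```text
tape 0.597 (0, 0)
brush 0.961 (0, 0)
cup 0.997 (0, 0)
```

Emit:
{"name": "apply_moves", "arguments": {
  "targets": [
    [15,0,-20,0,0,0,0],
    [15,-20,-20,0,0,0,0],
    [0,-30,-20,0,0,0,0],
    [0,-30,-20,0,0,0,0],
    [0,0,0,0,0,0,0],
    [0,0,0,0,0,0,0]
  ]
}}

```text
time: 40.2
tool_pos: [484.5, 70.3, 198.8]
tcp_rot: [-180.0, 30.1, -152.7]
ft_force: [-0.3, 0.7, -0.3]
finger_gap: 85.4
grip_force: 0.0
```

```bash
python3 - <<'E'
from bench import r
print(r.hand_in())
E
```

```text
the job is handed in; nothing more can be done
None
```

The round, square and oblong blocks are each seated in their matching slots, handle up and released. I handed the job in at about 40 s; the bystanders look unmoved, though the tape's check was weak because it was shadowed or partly hidden.

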